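# Free a stuck T-spacer from a slotted gauge fixture

### The arm

A 6-joint arm with a two-finger parallel gripper is mounted at the origin on the work surface. World frame = base frame: x ahead of the robot, y to its left, z up, the work surface at z = 0. Lengths are in m, angles in rad, forces in N, time in s.
With the tool pointing down it reaches from about 0.275 to 0.85 m from the base axis. Payload 19 kg.
Tool frame: the origin (TCP) lies midway between the tips of the shut fingers; the grasp point (between the pads) lies ctrl.grip_point_offset behind it (ctrl.grip_point_offset is the distance from the TCP to the grasp point, in m); z points along the fingers, y is the line along which they close (so a half turn about z gives the same grasp; the last joint's range is limited). The gripper opens to 85 mm and grips with 20 to 120 N. Pads are 22 mm wide; open, the fingers measure 114 mm over their backs; the gripper's body (76 mm by 85 mm) begins 54 mm behind the grasp point. The pads swing forward as they close: fully open they stand 13 mm farther back than shut.
Start: joints at [-1.444, 0.15, 1.437, -0, 1.554, -0.134], TCP at [0.148, -0.556, 0.204] pointing down, gripper open.
Joint ranges: [-2.8, 2.8], [-0.68, 2.1], [0.12, 2.68], [-1.39, 4.53], [0.16, 2.79], [-2.81, 2.81]. Speed limits (rad/s): [1.89, 1.89, 2.22, 3.01, 3.01, 3.01].

### API

Orientations are given as a unit quaternion [w, x, y, z].
In Python, from rig import get_obs, imaging, hand_in, ctrl gives the robot as it stands.
- The arm moves only by the tool jog_arm, never from a script. Its argument "moves" is a list of rows, each a list of 3 entries, a list of its own where there are three numbers: the finger opening in m, from 0 to 0.0854, then the shift along the tool's x, y, z in m, then the turn, a rotation vector about the tool's x, y, z in degrees. A call has 1 to 5 rows; each row is the pose to reach, as a shift and turn from the pose commanded when the call began, along the tool's axes at that moment; what a row does not reach only later rows make up. A row lasts 1/10 s, in which the tool goes at most 50 mm and 8.59 degrees, less where a joint would pass 70% of its speed; a pose out of reach is approached as far as the arm can. A call with a gripper value outside its range is refused whole. The fingers move at their own pace and stop on an object; the grip force is fixed at half the most. Time passes only in rows, so rows that repeat a pose let the fingers close. It gives the time, the measured TCP pose, the force, the opening and the grip force at its end, in the units of the state.
- get_obs(): the state, without advancing time (a new reading comes with each control period).
- imaging.get_image(name): name is "scene" or "side" or "wrist"; returns a dict with "color" (480x640x3 uint8, blue, green, red), "mtx" (3x3 intrinsics, pixels), "R" (3x3) and "t" (3): a world point X has camera coordinates R X + t. Camera axes: x right, y down, z forward; pixel columns grow to the right and rows downward; lengths in m; the calibration is good to about 2 mm. A picture is of the moment at which its call begins. There is no depth.
- hand_in(): hands the job in; it is judged then, once.
The state is a dict: "time_s": time; "joints": joint angles; "joint_vel": joint speeds; "joint_efforts": joint torques, N m; "tcp_pos": TCP position; "tool_rot": TCP orientation; "ft_force": force on the tool from outside, world axes, zero at the start; "moment": the same for the moment, N m; "width": opening from 0.0 (shut) to 1.0 (fully open); "finger_force": force on a finger pad.
Only numpy, scipy, OpenCV 4.12 (cv2) and the standard library are available. Lean on these libraries where they do the work, as an engineer would, in place of code of your own. Each camera call takes 0.05 s, during which the arm holds its last target. There are 200 camera calls.

### The job

The brass T-shaped spacer is jammed in the slot of the blue fixture. Holding the orange block, knock or push the spacer along the slot until it is wholly out on the longer bare end of the blue deck; keep your fingers off the spacer until it is out and do not let it drop onto the bench. Then stand the block back upright on the cork pad, lift the spacer out and set it down gently in the grey tray on its wide foot, leaving the micrometer, the case and the ring gauge alone.

Things in the scene. Friction and masses are not known exactly. Their poses are not given: they have to be found in the camera images.
- fixture: Fixed bench fixture. Origin at the underside on the slot's centre line; x along the slot, the way the spacer must be driven; z up. Blue base plate, x -130 to +120 mm, y +-48 mm, its top (deck) 18 mm above the bench. On it two aluminium rails, x -80 to +30 mm, out to y +-40 mm, tops 30 mm above the deck, with the slot between. Bare deck at both ends, no end stop.
- slot_in (a point): Slot mouth where the block enters: on the deck at x = -80 mm of the fixture, mid-slot. The slot is T-shaped: neck 18 mm wide, and in the lowest 10 mm an undercut about 34 mm wide, so the spacer's foot cannot be lifted out between the rails.
- slot_out (a point): Slot mouth where the spacer comes out: on the deck at x = +30 mm of the fixture, mid-slot. Hidden in the undercut, x -45 to +15 mm, a spring cheek pinches the spacer's foot sideways (about 8 N): driving it along takes about 6 to 14 N, and past the cheek it slides freely.
- spacer: Brass T-section spacer, 140 g, origin at the centre of its underside. Foot 36 (x) x 30 (y) x 8 mm, on it a neck 36 x 14 mm rising to 24 mm above the underside (grip this). Starts wedged in the slot on the deck, x along the fixture's x, its centre at fixture x = -35 to +3 mm. Wholly out when its centre is past fixture x = +48 mm; tips off the deck past about +115 mm.
- block: Orange nylon knocking block, about 80 g, 44 (x) x 14 (y) x 86 mm high, origin at the centre of its underside. Stands upright on the cork pad at the start. It fits upright into the slot's neck with its x along the slot (2 mm play on each side) while the fingers hold its part above the rails.
- pad: Cork pad, fixed, 130 (x) x 110 (y) x 6 mm high, origin at the centre of its underside.
- tray: Grey open tray, fixed, 150 (x) x 130 (y) x 22 mm high, walls 4 mm, inner floor about 4 mm above the bench; origin at the centre of its underside.
- micrometer: Bystander: micrometer in a blue round stand, about 92 mm across, 100 mm high; origin at the centre of its underside.
- case: Bystander: closed white and grey gauge case, 92 x 62 x 34 mm; origin at the centre of its underside.
- ring_gauge: Bystander: steel ring gauge, 60 mm outside, 20 mm high; origin at the centre of its underside.

How it is judged:
On the way, in this order (a step that is already met when the one before it is completed fails the run):
1. the held block presses on the spacer inside the slot (contact force between block and spacer above 1 N and contact force between the fingers and block above 1 N and x of spacer in the frame of fixture below 0.04 m).
2. the spacer is wholly out of the slot, lying on its foot on the deck (x of spacer in the frame of fixture above 0.047 m and z of spacer in the frame of fixture between 0.014 and 0.022 m and angle between spacer's own z axis and vertical below 0.15 rad), for 0.2 s.
3. the block stands on the cork pad again, let go (horizontal distance between block and pad below 0.085 m and contact force between block and pad above 0.2 N and angle between block's own z axis and vertical below 0.15 rad and contact force between the fingers and block below 0.1 N), for 0.2 s.
At the end, for the whole second after the job is handed in: The spacer stands at rest on its foot on the tray's floor (tilt under 0.15 rad, underside within 9 mm of the bench), and the block stands upright (tilt under 0.15 rad) and at rest on the cork pad, its centre within 85 mm of the pad's centre (x of spacer in the frame of tray between -0.071 and 0.071 m and y of spacer in the frame of tray between -0.061 and 0.061 m and z of spacer in the frame of tray below 0.009 m and angle between each of spacer, block's own z axis and vertical below 0.15 rad and linear speed of each of spacer, block below 0.02 m/s and horizontal distance between block and pad below 0.085 m and contact force between block and pad above 0.2 N); the robot touches nothing.
It fails at once if the fingers touch the spacer before it is wholly out of the slot (contact force between the fingers and spacer above 0.5 N and x of spacer in the frame of fixture between -0.1 and 0.045 m and y of spacer in the frame of fixture between -0.012 and 0.012 m and z of spacer in the frame of fixture below 0.03 m).
It fails at once if the spacer tips over or drops off the fixture onto the bench (let go, low, and not in the tray) (height (world z) of spacer below 0.03 m and contact force between the fingers and spacer below 0.1 N and horizontal distance between spacer and tray above 0.11 m and (x of spacer in the frame of fixture above 0.14 m or y of spacer in the frame of fixture above 0.066 m or y of spacer in the frame of fixture below -0.066 m or angle between spacer's own z axis and vertical above 0.6 rad)).
It fails at once if the spacer is dropped or thrown into the tray (faster than 0.5 m/s close above its floor) (linear speed of spacer above 0.5 m/s and height (world z) of spacer below 0.03 m and horizontal distance between spacer and tray below 0.09 m).
It fails at once if the micrometer, the case or the ring gauge is moved more than 15 mm (distance of any of micrometer, case, ring_gauge from where it was at the start of the episode above 0.015 m).
It also fails if it takes over 72 s, if anything falls off the work surface, if the arm or the gripper's body presses on something with over 40 N, if the wrist force passes 120 N, or if a joint passes its speed limit or range.

## Working session

There is one attempt and no reset: what is moved stays moved. The work goes in short steps, Python scripts to look and compute and a tool call to move; the robot and the scene stay as the last step left them, time stands still between calls to the robot, and variables do not carry over. Pictures are saved under pics/ and viewed, at most 10 in all, crops included, and the job is handed in when it is done.

Besides the shell and the picture viewer there is one more tool, called after ">>>" by a JSON object that holds its "method" and its "body". jog_arm: Moves the arm, as the interface text tells. Its arguments: {"type":"object","properties":{"moves":{"type":"array"}},"required":["moves"]}

```bash
mkdir -p pics; ls; python3 - <<'E'
from rig import get_obs, imaging, ctrl
import cv2
o=get_obs();print({k:o[k] for k in('time_s','tcp_pos','tool_rot','width')},ctrl.grip_point_offset)
for n in('scene','side'):
    d=imaging.get_image(n);cv2.imwrite(f'pics/{n}0.png',d['color']);print(n,d['mtx'].tolist(),d['R'].tolist(),d['t'].tolist())
E
```

```text
pics
{'time_s': 0.0, 'tcp_pos': array([ 0.1482092 , -0.55529076,  0.20369827]), 'tool_rot': array([-5.80782775e-04,  9.91511024e-01,  1.30021353e-01,  1.55506867e-05]), 'width': 0.9993998288985766} 0.0187
scene [[520.4633424314981, 0.0, 313.63179826400665], [0.0, 520.4633424314981, 230.46583023847322], [0.0, 0.0, 1.0]] [[0.07907096475145904, 0.9968508028123539, -0.0060215833166088785], [0.7950127413384684, -0.06670298298536778, -0.6029141341603685], [-0.6014170962341913, 0.04288576679061575, -0.7977833586657559]] [-0.033693093329055505, -0.43820666263579017, 1.4973271114746638]
side [[515.9540996229944, 0.0, 322.0647199481766], [0.0, 515.9540996229944, 227.09447137233195], [0.0, 0.0, 1.0]] [[0.980642341855855, -0.19473809306389617, -0.02043703670549864], [-0.1379652030689335, -0.6131186921141152, -0.7778502890160967], [0.13894675275663163, 0.7656125289531999, -0.6281172306252022]] [-0.5855196092870365, 0.12815134637370912, 0.8876370160076281]
```

View pics/scene0.png

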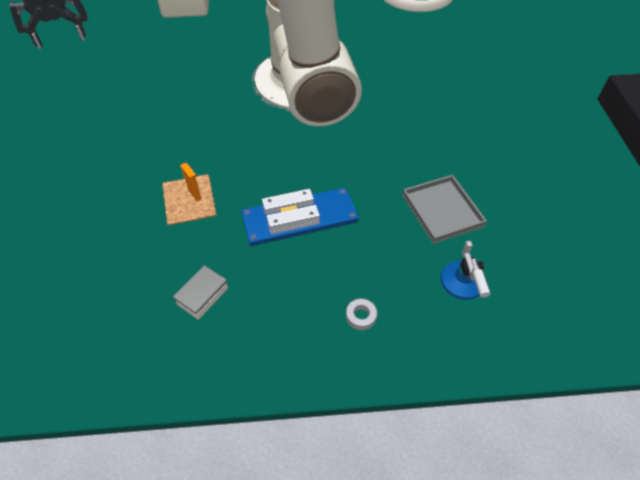

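View pics/side0.png

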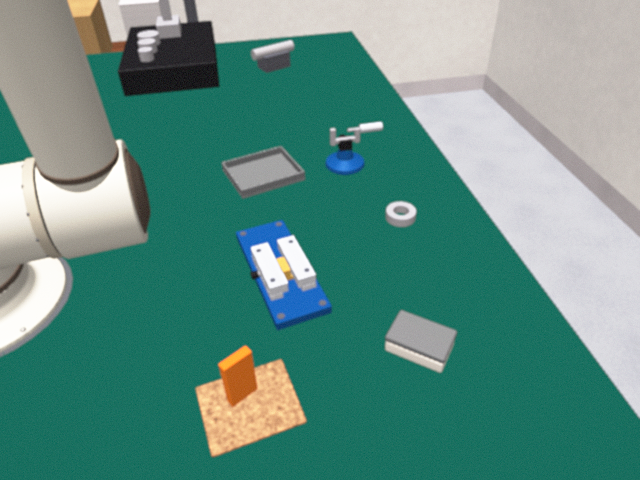

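The scene view shows the pad at about (189,199) with the block's top at (188,170). The fixture runs from (245,228) to (355,205), with its longer bare end to the right (+y) towards the tray at (444,209). The brass is at about (289,210). The side view agrees, with the block at (238,375) and the spacer at (284,268).

```bash
cat > h.py <<'E'
import numpy as np, cv2
from rig import get_obs, imaging, ctrl
from scipy.spatial.transform import Rotation as Rn
def cast(d,uv,z):
    uv=np.atleast_2d(np.asarray(uv,float)); C=-d['R'].T@d['t']
    r=np.c_[uv,np.ones(len(uv))]@np.linalg.inv(d['mtx']).T@d['R']
    return C+r*((z-C[2])/r[:,2])[:,None]
def mask(d,lo,hi):
    return cv2.inRange(cv2.cvtColor(d['color'],cv2.COLOR_BGR2HSV),np.array(lo),np.array(hi))
def big(m,n=1):
    c=sorted(cv2.findContours(m,cv2.RETR_EXTERNAL,cv2.CHAIN_APPROX_NONE)[0],key=cv2.contourArea)[::-1]
    return [k[:,0,:] for k in c[:n]]
def rect(P):
    (c,s,a)=cv2.minAreaRect(np.float32(P[:,:2]*1000)); return np.round(c,1),np.round(s,1),round(a,1)
def tool():
    o=get_obs(); q=o['tool_rot']; return o['tcp_pos'],Rn.from_quat([q[1],q[2],q[3],q[0]]).as_matrix()
E
python3 - <<'E'
from h import *
for n in('scene','side'):
    d=imaging.get_image(n);hsv=cv2.cvtColor(d['color'],cv2.COLOR_BGR2HSV)
    pts=dict(scene=[(189,170),(195,190),(200,205),(289,210),(253,228),(440,210),(300,212),(300,235)],side=[(238,357),(242,380),(280,410),(284,268),(300,310),(260,172),(268,255),(290,320)])[n]
    print(n,[(p,hsv[p[1],p[0]].tolist()) for p in pts])
    for nm,lo,hi,z in(('block',(5,200,120),(13,255,255),.092),('pad',(8,60,120),(22,199,255),.006),('blue',(105,150,60),(125,255,255),.018),('brass',(15,100,120),(30,255,255),.042),('tray',(0,0,70),(180,40,150),.004)):
        for c in big(mask(d,lo,hi),3):
            if cv2.contourArea(c)>25: print(nm,cv2.boundingRect(c),rect(cast(d,c,z)))
E
```

```text
scene [((189, 170), [19, 245, 246]), ((195, 190), [14, 230, 154]), ((200, 205), [14, 119, 214]), ((289, 210), [22, 60, 229]), ((253, 228), [105, 223, 185]), ((440, 210), [100, 5, 150]), ((300, 212), [110, 10, 237]), ((300, 235), [93, 224, 90])]
pad (163, 163, 53, 62) (array([ 410.4, -299.3]), array([184.7, 110.1]), 10.3)
pad (280, 205, 17, 7) (array([485.4, -64.1]), array([12.8, 38.9]), 9.9)
blue (243, 189, 114, 56) (array([518.1, -39.1]), array([101.2, 244.6]), 10.9)
blue (442, 262, 37, 37) (array([718.2, 271.8]), array([85. , 62.8]), 17.2)
brass (180, 163, 29, 36) (array([ 406.7, -269.9]), array([120.7,  48. ]), 20.9)
brass (164, 178, 25, 47) (array([ 471.7, -312. ]), array([127.2,  51.3]), 10.5)
brass (197, 196, 13, 16) (array([ 485.6, -250.2]), array([37.7, 25.1]), 37.4)
tray (266, 0, 74, 89) (array([-187. ,   13.7]), array([224.3, 468.5]), 88.6)
tray (403, 176, 83, 67) (array([510.6, 292. ]), array([162.3, 141.2]), 16.2)
tray (262, 67, 99, 59) (array([92.5, 49.2]), array([207. , 265.8]), 35.0)
side [((238, 357), [19, 201, 255]), ((242, 380), [13, 216, 181]), ((280, 410), [14, 11
[... 466 characters left out ...]

blue (255, 277, 76, 52) (array([ 524.6, -113.1]), array([ 95.3, 123.6]), 11.1)
blue (237, 221, 53, 51) (array([498.6,  22.2]), array([ 95.6, 118.7]), 11.2)
blue (326, 150, 37, 24) (array([703.9, 270.6]), array([90.9, 89. ]), 35.7)
brass (197, 362, 102, 93) (array([ 436.6, -320.5]), array([122.4, 104.3]), 10.4)
brass (68, 0, 33, 54) (array([ -14.4, 1427.7]), array([117.3, 710.8]), 13.3)
brass (220, 347, 30, 23) (array([ 422.1, -241.5]), array([46.1, 16.2]), 30.8)
tray (18, 0, 98, 173) (array([ -88.5, 1194.2]), array([ 194.4, 1678.7]), 16.6)
tray (222, 147, 83, 51) (array([518.3, 302.3]), array([161.6, 162.3]), 15.7)
tray (0, 186, 148, 170) (array([131.2, 134.1]), array([262.6, 481.9]), 14.9)
```

>>> {"method": "jog_arm", "body": {"moves": [[0.085, [0.045, -0.03, -0.02], [0, 0, -4]], [0.085, [0.085, -0.06, -0.04], [0, 0, -8]], [0.085, [0.125, -0.085, -0.06], [0, 0, -12]], [0.085, [0.16, -0.11, -0.08], [0, 0, -16]], [0.085, [0.2, -0.135, -0.09], [0, 0, -16]]]}}

```text
time_s: 0.7
tcp_pos: [0.3021, -0.378, 0.2939]
tool_rot: [0.001, 0.963, 0.268, 0.0]
ft_force: [1.1, -1.3, 0.2]
width: 0.995
finger_force: 0.0
```

```bash
python3 - <<'E'
from h import *
p,R=tool();print(p,np.degrees(np.arctan2(R[1,0],R[0,0])))
print('to go tool', R.T@(np.array([.40,-.25,.30])-p))
d=imaging.get_image('wrist');C=-d['R'].T@d['t'];print('cam rel tool',R.T@(C-p),(R.T@d['R'].T).round(2).tolist(),d['mtx'][0,0])
E
```

```text
[ 0.30206122 -0.37799763  0.2938657 ] 31.06680412438973
to go tool [ 0.14994225 -0.05908895 -0.00623266]
cam rel tool [ 0.08493506  0.00048165 -0.16891673] [[-0.0, -0.95, -0.33], [1.0, -0.0, 0.0], [-0.0, -0.33, 0.95]] 384.0166407794411
```

>>> {"method": "jog_arm", "body": {"moves": [[0.085, [0.045, -0.02, 0], [0, 0, 0]], [0.085, [0.09, -0.04, 0], [0, 0, 0]], [0.085, [0.12, -0.06, 0], [0, 0, 0]], [0.085, [0.12, -0.06, 0], [0, 0, 0]]]}}

```text
time_s: 1.15
tcp_pos: [0.3748, -0.263, 0.2926]
tool_rot: [-0.0, 0.963, 0.269, 0.001]
ft_force: [-0.0, -0.9, 0.4]
width: 0.991
finger_force: 0.0
```

```bash
python3 - <<'E'
from h import *
d=imaging.get_image('wrist');cv2.imwrite('pics/w1.png',d['color'])
for nm,lo,hi,z in(('block',(5,200,120),(22,255,255),.092),('top',(5,200,200),(24,255,255),.092),('pad',(8,60,120),(22,190,255),.006)):
  for c in big(mask(d,lo,hi),2): print(nm,cv2.boundingRect(c),rect(cast(d,c,z)))
E
```

```text
pad (309, 79, 129, 139) (array([ 435. , -296.2]), array([129.2, 109.6]), 10.3)
```

View pics/w1.png

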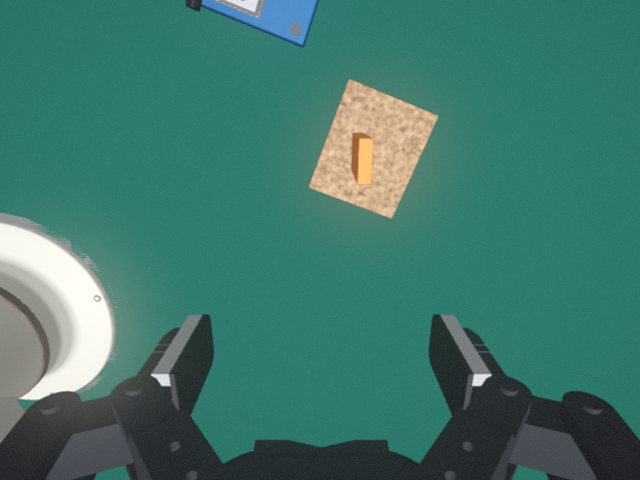

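The wrist view shows the block's top face at x 357–373, y 138–184, with its long axis along tool x. The pad is around (373,148), and the fixture's near end is at the top.

```bash
python3 - <<'E'
from h import *
d=imaging.get_image('wrist');hsv=cv2.cvtColor(d['color'],cv2.COLOR_BGR2HSV)
print(hsv[150:180:10,352:378:3].tolist())
m=mask(d,(8,140,232),(22,255,255));m[:,:340]=0
for c in big(m,2): print(cv2.boundingRect(c),rect(cast(d,c,.092)))
p,R=tool();print(p,np.degrees(np.arctan2(R[1,0],R[0,0])))
E
```

```text
[[[12, 155, 153], [12, 156, 150], [16, 144, 255], [18, 135, 255], [18, 137, 255], [18, 135, 255], [17, 141, 255], [15, 77, 231], [15, 81, 224]], [[13, 158, 152], [12, 155, 151], [17, 139, 255], [18, 135, 255], [18, 136, 255], [18, 136, 255], [16, 146, 255], [15, 83, 213], [15, 80, 222]], [[12, 158, 153], [12, 157, 151], [17, 139, 255], [18, 137, 255], [18, 136, 255], [17, 138, 255], [15, 140, 247], [15, 78, 227], [15, 80, 222]]]
(356, 137, 16, 46) (array([ 427.1, -281.5]), array([42.4, 13.1]), 30.2)
(368, 152, 1, 1) (array([ 435.3, -280.8]), array([0., 0.]), 0.0)
[ 0.37363535 -0.26572192  0.29232845] 31.04563588373631
```

>>> {"method": "jog_arm", "body": {"moves": [[0.06, [0.02, 0.02, 0.03], [0, 0, 0.5]], [0.06, [0.038, 0.041, 0.07], [0, 0, 0.5]], [0.06, [0.038, 0.041, 0.1], [0, 0, 0.5]], [0.06, [0.038, 0.041, 0.12], [0, 0, 0.5]], [0.06, [0.038, 0.041, 0.12], [0, 0, 0.5]]]}}

```text
time_s: 1.75
tcp_pos: [0.4256, -0.282, 0.1694]
tool_rot: [-0.002, 0.965, 0.262, -0.001]
ft_force: [-0.5, -0.6, 0.8]
width: 0.703
finger_force: 0.0
```

```bash
cat >> h.py <<'E'
def go(x,y,z,h=None):
    p,R=tool(); print('tcp',p.round(4),'head',np.degrees(np.arctan2(R[1,0],R[0,0])).round(2),'tilt',R[:,2].round(3),'shift',(R.T@(np.array([x,y,z])-p)).round(4))
E
python3 - <<'E'
from h import *
go(.427,-.2815,.05)
d=imaging.get_image('wrist')
m=mask(d,(8,130,232),(22,255,255))
for c in big(m,2): print(cv2.boundingRect(c),rect(cast(d,c,.092)))
E
```

```text
tcp [ 0.4256 -0.282   0.1694] head 30.36 tilt [-0.004  0.003 -1.   ] shift [0.0016 0.0008 0.1194]
(311, 205, 20, 61) (array([ 427.3, -281.1]), array([42.9, 12.9]), 30.8)
```

>>> {"method": "jog_arm", "body": {"moves": [[0.06, [0.002, 0, 0.04], [0, 0, 0]], [0.06, [0.002, 0, 0.08], [0, 0, 0]], [0.06, [0.002, 0, 0.105], [0, 0, 0]], [0.06, [0.002, 0, 0.119], [0, 0, 0]], [0.06, [0.002, 0, 0.119], [0, 0, 0]]]}}

```text
time_s: 2.3
tcp_pos: [0.4285, -0.2812, 0.0531]
tool_rot: [-0.0, 0.965, 0.262, -0.0]
ft_force: [-0.0, 1.0, -0.1]
width: 0.7
finger_force: 0.0
```

>>> {"method": "jog_arm", "body": {"moves": [[0.03, [0, 0, 0], [0, 0, 0]], [0.005, [0, 0, 0], [0, 0, 0]], [0.005, [0, 0, 0], [0, 0, 0]], [0.005, [0, 0, 0], [0, 0, 0]], [0.005, [0, 0, 0], [0, 0, 0]]]}}

```text
time_s: 2.8
tcp_pos: [0.4294, -0.2812, 0.0546]
tool_rot: [0.001, 0.965, 0.263, 0.001]
ft_force: [-0.6, 0.7, 9.4]
width: 0.143
finger_force: 59.1
```

>>> {"method": "jog_arm", "body": {"moves": [[0.005, [0, 0, 0], [0, 0, 0]], [0.005, [0, 0, 0], [0, 0, 0]], [0.005, [0, 0, 0], [0, 0, 0]]]}}

```text
time_s: 3.1
tcp_pos: [0.4294, -0.2812, 0.0547]
tool_rot: [0.001, 0.965, 0.263, 0.001]
ft_force: [-0.9, 0.5, 9.6]
width: 0.144
finger_force: 59.0
```

>>> {"method": "jog_arm", "body": {"moves": [[0.005, [0, 0, -0.04], [0, 0, 0]], [0.005, [0.0, 0, -0.08], [0, 0, -8]], [0.005, [0.03, -0.01, -0.12], [0, 0, -16]], [0.005, [0.06, -0.02, -0.15], [0, 0, -24]], [0.005, [0.09, -0.03, -0.18], [0, 0, -32]]]}}

```text
time_s: 3.6
tcp_pos: [0.4917, -0.2084, 0.2357]
tool_rot: [0.001, 0.854, 0.521, 0.0]
ft_force: [1.0, -0.8, -0.7]
width: 0.141
finger_force: 59.4
```

```bash
python3 - <<'E'
from h import *
go(.53,-.15,.25)
E
```

```text
tcp [ 0.4917 -0.2084  0.2357] head 62.74 tilt [ 0.001 -0.001 -1.   ] shift [ 0.0695  0.0073 -0.0143]
```

>>> {"method": "jog_arm", "body": {"moves": [[0.005, [0.03, 0.003, -0.01], [0, 0, -8]], [0.005, [0.06, 0.007, -0.014], [0, 0, -16]], [0.005, [0.07, 0.007, -0.014], [0, 0, -24]], [0.005, [0.07, 0.007, -0.014], [0, 0, -32]], [0.005, [0.07, 0.007, -0.014], [0, 0, -38]]]}}

```text
time_s: 4.1
tcp_pos: [0.53, -0.1499, 0.2478]
tool_rot: [0.0, 0.637, 0.771, 0.0]
ft_force: [-1.1, 0.2, -0.0]
width: 0.14
finger_force: 59.5
```

>>> {"method": "jog_arm", "body": {"moves": [[0.005, [0, 0, 0], [0, 0, 0]], [0.005, [0, 0, 0], [0, 0, 0]]]}}

```text
time_s: 4.3
tcp_pos: [0.5298, -0.1505, 0.2476]
tool_rot: [0.0, 0.641, 0.767, 0.0]
ft_force: [0.8, -0.1, -0.7]
width: 0.134
finger_force: 59.5
```

```bash
python3 - <<'E'
from h import *
go(.53,-.144,.25)
d=imaging.get_image('wrist');cv2.imwrite('pics/w2.png',d['color'])
for c in big(mask(d,(105,150,60),(125,255,255)),3): print(cv2.boundingRect(c),rect(cast(d,c,.018)))
E
```

```text
tcp [ 0.5298 -0.1505  0.2476] head 100.25 tilt [ 0. -0. -1.] shift [ 0.0064  0.0014 -0.0024]
(270, 0, 104, 45) (array([503.5,   5.4]), array([94.3, 35.8]), 12.3)
(280, 156, 90, 47) (array([ 532. , -139.2]), array([94. , 47.1]), 11.6)
(368, 150, 2, 5) (array([ 571.6, -102.9]), array([1., 4.]), 12.6)
```

View pics/w2.png

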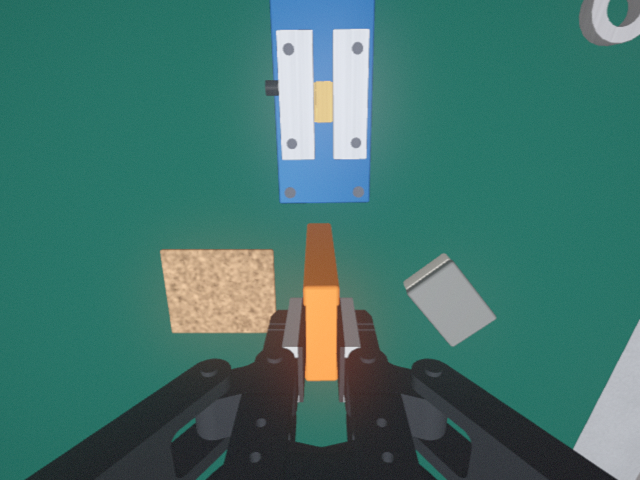

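The wrist view shows the rails at x 277–314 and 333–369, y 30–160. The brass neck is at (323,102), in line with the slot. The held block's lower end is near (319,230).

```bash
python3 - <<'E'
from h import *
d=imaging.get_image('wrist')
m=mask(d,(0,0,190),(180,60,255));m[200:]=0;m[:,:250]=0;m[:,400:]=0
m=cv2.morphologyEx(m,cv2.MORPH_CLOSE,np.ones((15,5)))
cs=[]
for c in big(m,2):
    P=cast(d,c,.048);cs.append(P);print(cv2.boundingRect(c),rect(P))
A=rect(np.vstack(cs));print('both',A)
c0=(np.array(rect(cs[0])[0])+np.array(rect(cs[1])[0]))/2;print('mid rails (fix x=-25)',c0)
m=mask(d,(15,80,150),(30,255,255));m[200:]=0
P=cast(d,big(m)[0],.042);s=rect(P);print('brass',s)
# edge-line angle of inner/outer rail sides
for P in cs:
    c=P[:,:2]-P[:,:2].mean(0);w=np.linalg.svd(c)[2][0];print(np.degrees(np.arctan2(w[1],w[0]))%180)
h=np.radians(A[2] if A[2]<45 else A[2]-90)+np.pi/2;u=np.array([np.cos(h),np.sin(h)])
print('head',np.degrees(h),'spacer x',(s[0]-c0)@u-25,'lat',(s[0]-c0)@[-u[1],u[0]])
p,R=tool();print('tcp fix',(p[:2]*1000-c0)@u-25,(p[:2]*1000-c0)@[-u[1],u[0]])
E
```

```text
(330, 29, 40, 130) (array([539.3, -55.8]), array([ 33.7, 109.1]), 11.0)
(276, 30, 45, 130) (array([495.7, -64.5]), array([ 37.4, 109.2]), 10.9)
both (array([516.6, -60.4]), array([ 80. , 109.4]), 10.9)
mid rails (fix x=-25) [517.5  -60.15]
brass (array([516.8, -64.1]), array([15.5, 33.9]), 10.7)
101.01503384435236
100.58833740169682
head 100.89999999999999 spacer x -28.746370105058016 lat 1.4342980986976244
tcp fix -116.13689793125299 5.084925208053251
```

>>> {"method": "jog_arm", "body": {"moves": [[0.005, [0.006, 0.004, 0.02], [0, 0, -0.65]], [0.005, [0.006, 0.004, 0.06], [0, 0, -0.65]], [0.005, [0.006, 0.004, 0.1], [0, 0, -0.65]], [0.005, [0.006, 0.004, 0.14], [0, 0, -0.65]], [0.005, [0.006, 0.004, 0.155], [0, 0, -0.65]]]}}

```text
time_s: 4.9
tcp_pos: [0.5309, -0.1433, 0.0885]
tool_rot: [-0.002, 0.636, 0.771, -0.001]
ft_force: [0.3, 0.2, -0.5]
width: 0.139
finger_force: 59.4
```

>>> {"method": "jog_arm", "body": {"moves": [[0.005, [0, 0, 0.005], [0, 0, 0]], [0.005, [0, 0, 0.005], [0, 0, 0]]]}}

```text
time_s: 5.1
tcp_pos: [0.5327, -0.144, 0.0874]
tool_rot: [-0.0, 0.636, 0.772, 0.0]
ft_force: [0.9, -0.3, -0.4]
width: 0.14
finger_force: 59.4
```

```bash
python3 - <<'E'
from h import *
go(.5327,-.1439,.0695)
p,R=tool()
u=np.array([np.cos(np.radians(100.9)),np.sin(np.radians(100.9))]);n=np.array([-u[1],u[0]]);A=np.array([.5166,-.0604])
print('fix',(p[:2]-A)@u-.025,(p[:2]-A)@n)
d=imaging.get_image('wrist');cv2.imwrite('pics/w3.png',d['color'])
m=mask(d,(0,0,190),(180,60,255));m[:,:200]=0;m[:,440:]=0
for c in big(m,4): print(cv2.boundingRect(c),rect(cast(d,c,.048)))
for lo in((8,130,200),(5,150,60)):
  c=big(mask(d,lo,(22,255,255)))[0]; print('orange',cv2.boundingRect(c),rect(cast(d,c,p[2]+.0374)))
E
```

```text
tcp [ 0.5327 -0.144   0.0874] head 101.03 tilt [-0.  0. -1.] shift [0.0001 0.     0.0179]
fix -0.11010345591877474 2.3042629442398405e-05
(336, 0, 67, 207) (array([541.3, -59.6]), array([ 30.8, 100.1]), 11.0)
(236, 0, 67, 207) (array([493.3, -69. ]), array([ 30.5, 100.1]), 10.9)
(345, 347, 12, 10) (array([ 562.7, -202.4]), array([9.6, 4.7]), 58.5)
(285, 347, 12, 10) (array([ 527. , -210.8]), array([7. , 6.8]), 11.0)
orange (304, 286, 35, 95) (array([ 534.1, -145.9]), array([13. , 43.2]), 10.9)
orange (303, 274, 37, 107) (array([ 533.6, -143.4]), array([13.9, 48.1]), 10.8)
```

View pics/w3.png

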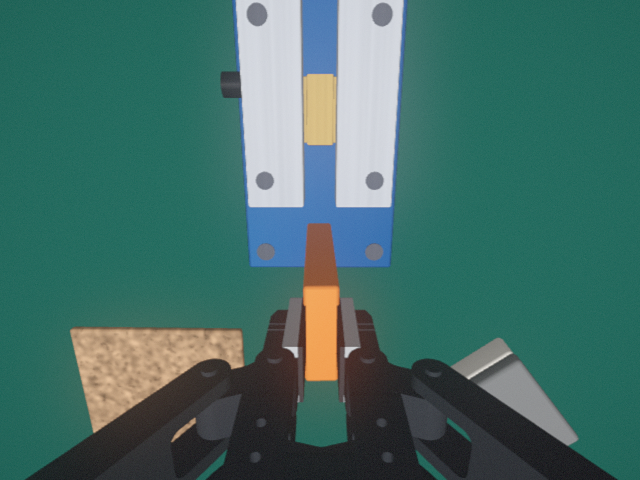

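The rails are at x 236–303 and 336–403, so the slot's middle is at 319.5. The brass is at (320,109). The block's lower front edge is at x 307–330, which puts it less than a millimetre off centre. I'll nudge it +0.5 mm, lower it and enter the slot.

>>> {"method": "jog_arm", "body": {"moves": [[0.005, [0, 0.0005, 0.01], [0, 0, 0]], [0.005, [0, 0.0005, 0.018], [0, 0, 0]], [0.005, [0, 0.0005, 0.018], [0, 0, 0]], [0.005, [0.01, 0.0005, 0.018], [0, 0, 0]], [0.005, [0.01, 0.0005, 0.018], [0, 0, 0]]]}}

```text
time_s: 5.65
tcp_pos: [0.5311, -0.1329, 0.0696]
tool_rot: [-0.0, 0.635, 0.772, 0.0]
ft_force: [-0.4, -1.4, -1.7]
width: 0.139
finger_force: 59.5
```

>>> {"method": "jog_arm", "body": {"moves": [[0.005, [0.006, 0, 0], [0, 0, 0]], [0.005, [0.012, 0, 0], [0, 0, 0]], [0.005, [0.018, 0, 0], [0, 0, 0]], [0.005, [0.024, 0, 0], [0, 0, 0]], [0.005, [0.024, 0, 0], [0, 0, 0]]]}}

```text
time_s: 6.15
tcp_pos: [0.5265, -0.1096, 0.0694]
tool_rot: [-0.0, 0.635, 0.772, 0.0]
ft_force: [0.2, 0.3, -0.6]
width: 0.142
finger_force: 59.5
```

```bash
python3 - <<'E'
from h import *
go(.5327,-.1439,.0695)
p,R=tool()
u=np.array([np.cos(np.radians(100.9)),np.sin(np.radians(100.9))]);n=np.array([-u[1],u[0]]);A=np.array([.5166,-.0604])
print('fix',(p[:2]-A)@u-.025,(p[:2]-A)@n,get_obs()['ft_force'])
d=imaging.get_image('wrist');cv2.imwrite('pics/w4.png',d['color'][100:420,160:480])
m=mask(d,(17,60,120),(30,200,255));m[260:]=0
c=big(m)[0];s=rect(cast(d,c,.042));print(cv2.boundingRect(c),s,(np.array(s[0])/1000-A)@u-.025)
E
```

```text
tcp [ 0.5265 -0.1096  0.0694] head 101.13 tilt [ 0.  0. -1.] shift [-0.0348 -0.0005 -0.0001]
fix -0.07518652661231087 -0.00037570662444392014 [ 0.22331357  0.2754063  -0.62178174]
(302, 144, 34, 71) (array([517. , -62.7]), array([16.9, 36.1]), 11.1) -0.027334143216397794
```

View pics/w4.png

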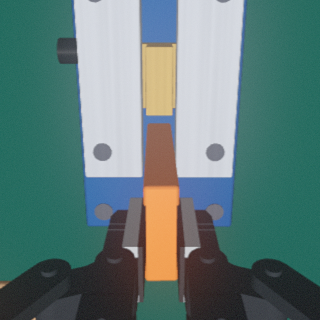

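The block is inside the slot (crop x 147–175) with the brass just ahead of it at crop y 45–115, and there is no side force. Next I push.

>>> {"method": "jog_arm", "body": {"moves": [[0.005, [0.004, 0, 0], [0, 0, 0]], [0.005, [0.008, 0, 0], [0, 0, 0]], [0.005, [0.012, 0, 0], [0, 0, 0]], [0.005, [0.016, 0, 0], [0, 0, 0]], [0.005, [0.02, 0, 0], [0, 0, 0]]]}}

```text
time_s: 6.7
tcp_pos: [0.5232, -0.0916, 0.07]
tool_rot: [0.001, 0.635, 0.772, -0.0]
ft_force: [2.1, -8.8, 5.4]
width: 0.142
finger_force: 60.3
```

>>> {"method": "jog_arm", "body": {"moves": [[0.005, [0.004, 0, 0], [0, 0, 0]], [0.005, [0.008, 0, 0], [0, 0, 0]], [0.005, [0.012, 0, 0], [0, 0, 0]], [0.005, [0.016, 0, 0], [0, 0, 0]], [0.005, [0.02, 0, 0], [0, 0, 0]]]}}

```text
time_s: 7.2
tcp_pos: [0.5192, -0.0718, 0.0698]
tool_rot: [0.001, 0.636, 0.772, -0.0]
ft_force: [1.5, -7.2, -0.5]
width: 0.138
finger_force: 58.6
```

```bash
cat > chk.py <<'E'
from h import *
p,R=tool();go(*p)
u=np.array([np.cos(np.radians(100.9)),np.sin(np.radians(100.9))]);n=np.array([-u[1],u[0]]);A=np.array([.5166,-.0604])
print('fix',(p[:2]-A)@u-.025,(p[:2]-A)@n,get_obs()['ft_force'])
d=imaging.get_image('wrist')
m=mask(d,(17,60,120),(30,200,255));m[265:]=0
c=big(m)[0];s=rect(cast(d,c,.042));q=np.array(s[0])/1000-A;print(cv2.boundingRect(c),s,'spacer fix',q@u-.025,q@n)
E
python3 chk.py
```

```text
tcp [ 0.5192 -0.0718  0.0698] head 101.08 tilt [ 0.001 -0.002 -1.   ] shift [0. 0. 0.]
fix -0.03671637809534888 -0.00043224201082708207 [ 1.4593923  -7.18026986 -0.54189564]
(303, 210, 32, 55) (array([515.8, -55.9]), array([16.6, 30.9]), 10.3) spacer fix -0.020429909438474083 -6.536252329733463e-05
```

>>> {"method": "jog_arm", "body": {"moves": [[0.005, [0.004, 0, 0], [0, 0, 0]], [0.005, [0.008, 0, 0], [0, 0, 0]], [0.005, [0.012, 0, 0], [0, 0, 0]], [0.005, [0.016, 0, 0], [0, 0, 0]], [0.005, [0.02, 0, 0], [0, 0, 0]]]}}

```text
time_s: 7.75
tcp_pos: [0.5153, -0.0521, 0.0696]
tool_rot: [0.001, 0.636, 0.772, -0.0]
ft_force: [2.0, -5.9, -0.1]
width: 0.137
finger_force: 58.5
```

>>> {"method": "jog_arm", "body": {"moves": [[0.005, [0.004, 0, 0], [0, 0, 0]], [0.005, [0.008, 0, 0], [0, 0, 0]], [0.005, [0.012, 0, 0], [0, 0, 0]], [0.005, [0.015, 0, 0], [0, 0, 0]], [0.005, [0.018, 0, 0], [0, 0, 0]]]}}

```text
time_s: 8.25
tcp_pos: [0.5118, -0.0343, 0.0696]
tool_rot: [0.001, 0.635, 0.772, -0.0]
ft_force: [0.7, -3.5, -0.2]
width: 0.138
finger_force: 58.6
```

>>> {"method": "jog_arm", "body": {"moves": [[0.005, [0.003, 0, 0], [0, 0, 0]], [0.005, [0.006, 0, 0], [0, 0, 0]], [0.005, [0.009, 0, 0], [0, 0, 0]], [0.005, [0.012, 0, 0], [0, 0, 0]], [0.005, [0.012, 0, 0], [0, 0, 0]]]}}

```text
time_s: 8.75
tcp_pos: [0.5094, -0.0221, 0.0696]
tool_rot: [0.0, 0.635, 0.772, -0.0]
ft_force: [-0.2, -3.5, 4.0]
width: 0.136
finger_force: 58.4
```

```bash
python3 chk.py; python3 - <<'E'
from h import *
for n,z in(('side',(200,190,340,340)),('scene',(220,170,380,260))):
    d=imaging.get_image(n);a=d['color'][z[1]:z[3],z[0]:z[2]];cv2.imwrite(f'pics/{n}5.png',cv2.resize(a,None,fx=3,fy=3))
E
```

```text
tcp [ 0.5094 -0.0221  0.0696] head 101.1 tilt [ 0.001 -0.001 -1.   ] shift [0. 0. 0.]
fix 0.013966571229629951 -0.00016569922999932 [-0.21549009 -3.47407891  3.97653838]Traceback (most recent call last):
  File "chk.py", line 7, in <module>
    c=big(m)[0];s=rect(cast(d,c,.042));q=np.array(s[0])/1000-A;print(cv2.boundingRect(c),s,'spacer fix',q@u-.025,q@n)
      ~~~~~~^^^
IndexError: list index out of range
```

View pics/side5.png

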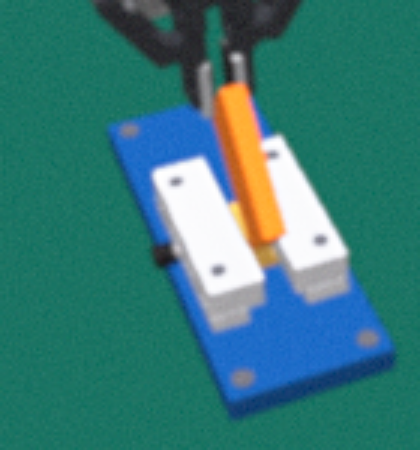

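The side view shows the block has swung back in the grip. It now lies tilted over the spacer (brass at crop (238,215) and (268,255)), which is still inside the slot. I'll look with the wrist camera.

```bash
python3 - <<'E'
from h import *
d=imaging.get_image('wrist');w=d['color'];s=cv2.imread('pics/scene5.png')
out=np.zeros((480,800,3),np.uint8);out[:,:320]=w[:,160:480];out[:270,320:800]=s
cv2.imwrite('pics/w5.png',out)
E
```

```text
(no output)
```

View pics/w5.png

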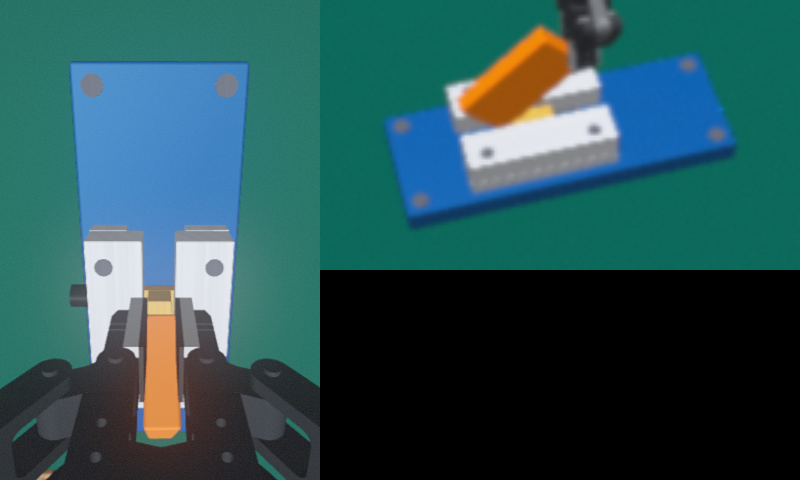

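Wrist view: the block has pivoted about the pads by roughly 55°, bottom rearward, because it wasn't braced on the deck. The spacer's front is near crop y=288, still in the slot. To recover, I'll lift, pitch the tool until the block is vertical, stand it on the pad and regrasp lower. Then I'll push with the block resting on the deck so it can't pivot.

>>> {"method": "jog_arm", "body": {"moves": [[0.005, [0, 0, -0.02], [0, 0, 0]], [0.005, [0, 0, -0.05], [0, 0, 0]], [0.005, [0, 0, -0.09], [0, 0, 0]], [0.005, [0, 0, -0.13], [0, 0, 0]], [0.005, [0, 0, -0.15], [0, 0, 0]]]}}

```text
time_s: 9.45
tcp_pos: [0.5098, -0.0219, 0.2225]
tool_rot: [0.001, 0.635, 0.772, 0.001]
ft_force: [0.6, 0.1, -1.7]
width: 0.135
finger_force: 58.6
```

```bash
cat > blk.py <<'E'
from h import *
# principal axis of block from two views: interpretation planes of silhouette long axis
def run():
    N=[];cen=[];out=[]
    for n in('scene','side'):
        d=imaging.get_image(n);m=mask(d,(5,190,60),(24,255,255))
        m=cv2.morphologyEx(m,cv2.MORPH_OPEN,np.ones((3,3)))
        c=big(m)[0];(cc,s,a)=cv2.minAreaRect(c.astype(np.float32));b=cv2.boxPoints((cc,s,a))
        e0,e1=b[1]-b[0],b[2]-b[1];e=e0 if np.hypot(*e0)>np.hypot(*e1) else e1
        r=[d['R'].T@np.linalg.inv(d['mtx'])@np.array([*q,1.]) for q in(np.array(cc)-e/2,np.array(cc)+e/2,np.array(cc))]
        k=np.cross(r[0],r[1]);N.append(k/np.linalg.norm(k));cen.append((-d['R'].T@d['t'],r[2]/np.linalg.norm(r[2])))
        print(n,np.round(cc,1),np.round(s,1))
    ax=np.cross(*N);ax/=np.linalg.norm(ax)
    M=sum(np.eye(3)-np.outer(v,v) for _,v in cen);c=np.linalg.solve(M,sum((np.eye(3)-np.outer(v,v))@C for C,v in cen))
    p,R=tool();go(*p)
    print('axis world',ax.round(3),'tool',(R.T@ax).round(3),'pitch about y',np.degrees(np.arctan2((R.T@ax)[0],(R.T@ax)[2])).round(1),'centre',c.round(4),'rel tool',(R.T@(c-p)).round(4))
run()
E
python3 blk.py; python3 - <<'E'
from h import *
d=imaging.get_image('wrist');A=np.array([.5166,-.0604]);u=np.array([np.cos(np.radians(100.9)),np.sin(np.radians(100.9))])
m=mask(d,(17,60,120),(30,200,255))
for c in big(m,2):
    s=rect(cast(d,c,.042));print(cv2.boundingRect(c),s,'spacer x',(np.array(s[0])/1000-A)@u-.025)
E
```

```text
scene [283.2 145.5] [21.1 45.7]
side [275.5 165.6] [61.6 14.9]
tcp [ 0.5102 -0.022   0.2221] head 101.1 tilt [ 0.004 -0.    -1.   ] shift [0. 0. 0.]
axis world [-0.113  0.65   0.752] tool [ 0.659  0.017 -0.752] pitch about y 138.8 centre [ 0.5205 -0.0636  0.2377] rel tool [-0.0427  0.0022 -0.0156]
(309, 220, 18, 40) (array([516. , -59.8]), array([16.4, 39.8]), 11.3) spacer x -0.02429736750658821
(322, 220, 1, 2) (array([516.5, -40. ]), array([1., 0.]), 101.1) spacer x -0.004949132716693564
```

>>> {"method": "jog_arm", "body": {"moves": [[0.005, [0, 0, -0.02], [0, 8, 0]], [0.005, [0, 0, -0.04], [0, 16, 0]], [0.005, [0, 0, -0.05], [0, 24, 0]], [0.005, [0, 0, -0.05], [0, 32, 0]], [0.005, [0, 0, -0.05], [0, 40, 0]]]}}

```text
time_s: 10.1
tcp_pos: [0.5094, -0.0225, 0.2689]
tool_rot: [-0.266, 0.597, 0.724, 0.22]
ft_force: [0.4, 0.8, -1.5]
width: 0.136
finger_force: 58.8
```

>>> {"method": "jog_arm", "body": {"moves": [[0.005, [0, 0, 0], [0, 0, 0]], [0.005, [0, 0, 0], [0, 0, 0]]]}}

```text
time_s: 10.3
tcp_pos: [0.5092, -0.0225, 0.2678]
tool_rot: [-0.265, 0.598, 0.725, 0.217]
ft_force: [0.2, 0.3, -1.6]
width: 0.133
finger_force: 58.7
```

```bash
python3 blk.py; python3 - <<'E'
from h import *
out=np.zeros((450,800,3),np.uint8)
for i,(n,z) in enumerate((('side',(210,80,343,230)),('scene',(220,60,353,210)))):
    d=imaging.get_image(n);out[:,i*400:i*400+399]=cv2.resize(d['color'][z[1]:z[3],z[0]:z[2]],None,fx=3,fy=3)
cv2.imwrite('pics/t6.png',out)
E
```

```text
scene [284.4 140.3] [34.9 22. ]
side [273.4 157.6] [63.9 15.1]
tcp [ 0.5092 -0.0215  0.2694] head 101.15 tilt [-0.123  0.629 -0.768] shift [0. 0. 0.]
axis world [ 0.001 -0.023 -1.   ] tool [-0.658 -0.004  0.753] pitch about y -41.2 centre [ 0.5189 -0.0605  0.2496] rel tool [-0.0435  0.0019 -0.0105]
```

View pics/t6.png

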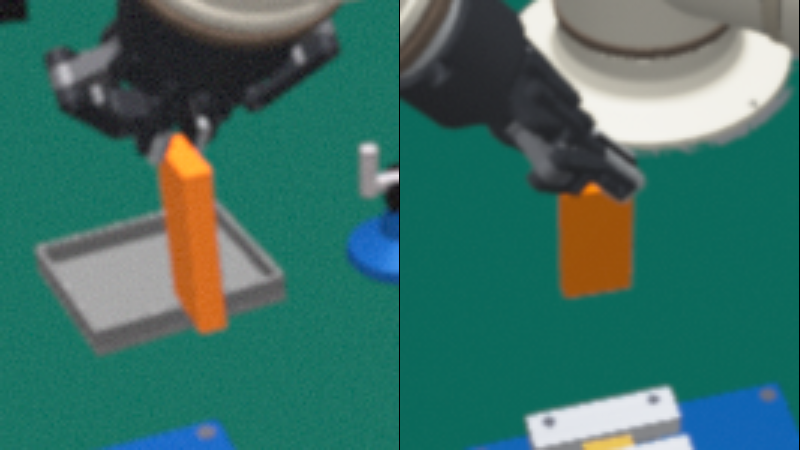

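The block is now vertical in both views, held by its top corner; its bottom is at about (280,190) in side and (286,158) in scene. Next I carry it to the pad.

```bash
python3 - <<'E'
from h import *
rays=[]
for n,uv in(('scene',(285.7,158.5)),('side',(278.5,190))):
    d=imaging.get_image(n);r=d['R'].T@np.linalg.inv(d['mtx'])@np.array([*uv,1.]);rays.append((-d['R'].T@d['t'],r/np.linalg.norm(r)))
M=sum(np.eye(3)-np.outer(v,v) for _,v in rays);print('bottom',np.linalg.solve(M,sum((np.eye(3)-np.outer(v,v))@C for C,v in rays)))
p,R=tool();go(.425,-.257,.269);go(.425,-.257,.10)
print('down 10mm in tool',R.T@[0,0,-.01])
E
```

```text
bottom [ 0.51927441 -0.06233587  0.19664671]
tcp [ 0.5092 -0.0213  0.27  ] head 101.22 tilt [-0.123  0.629 -0.767] shift [-0.1654 -0.1282 -0.1372]
tcp [ 0.5092 -0.0213  0.27  ] head 101.22 tilt [-0.123  0.629 -0.767] shift [-0.2738 -0.1284 -0.0075]
down 10mm in tool [-6.41391846e-03 -1.11824593e-05  7.67212649e-03]
```

>>> {"method": "jog_arm", "body": {"moves": [[0.005, [-0.028, -0.021, -0.023], [0, 1, 0]], [0.005, [-0.056, -0.043, -0.046], [0, 1, 0]], [0.005, [-0.084, -0.065, -0.07], [0, 1, 0]], [0.005, [-0.112, -0.087, -0.093], [0, 1, 0]], [0.005, [-0.14, -0.108, -0.116], [0, 1, 0]]]}}

```text
time_s: 11.1
tcp_pos: [0.4376, -0.2224, 0.2687]
tool_rot: [-0.27, 0.595, 0.724, 0.222]
ft_force: [1.2, -0.1, -0.6]
width: 0.133
finger_force: 58.8
```

>>> {"method": "jog_arm", "body": {"moves": [[0.005, [-0.025, -0.02, -0.021], [0, 0, 0]], [0.005, [-0.045, -0.02, 0.002], [0, 0, 0]], [0.005, [-0.07, -0.02, 0.033], [0, 0, 0]], [0.005, [-0.09, -0.02, 0.057], [0, 0, 0]], [0.005, [-0.11, -0.02, 0.08], [0, 0, 0]]]}}

```text
time_s: 11.6
tcp_pos: [0.4245, -0.2547, 0.1346]
tool_rot: [-0.27, 0.595, 0.724, 0.222]
ft_force: [0.0, -0.7, -0.5]
width: 0.134
finger_force: 58.8
```

```bash
python3 blk.py; python3 - <<'E'
from h import *
p,R=tool();go(.425,-.257,.084)
E
```

```text
scene [179.  164.4] [30.8 19.2]
tcp [ 0.4238 -0.2539  0.1331] head 101.0 tilt [-0.129  0.646 -0.752] shift [-0.0348  0.0007  0.0347]Traceback (most recent call last):
  File "blk.py", line 17, in <module>
    run()
    ~~~^^
  File "blk.py", line 8, in run
    c=big(m)[0];(cc,s,a)=cv2.minAreaRect(c.astype(np.float32));b=cv2.boxPoints((cc,s,a))
      ~~~~~~^^^
IndexError: list index out of range
```

>>> {"method": "jog_arm", "body": {"moves": [[0.005, [-0.012, 0, 0.012], [0, 0, 0]], [0.005, [-0.024, 0, 0.024], [0, 0, 0]], [0.005, [-0.032, 0, 0.033], [0, 0, 0]], [0.005, [-0.033, 0, 0.034], [0, 0, 0]], [0.005, [-0.033, 0, 0.034], [0, 0, 0]]]}}

```text
time_s: 12.2
tcp_pos: [0.425, -0.2577, 0.0884]
tool_rot: [-0.271, 0.595, 0.723, 0.223]
ft_force: [-0.2, -0.6, -0.6]
width: 0.135
finger_force: 58.8
```

>>> {"method": "jog_arm", "body": {"moves": [[0.005, [-0.001, 0, 0.001], [0, 0, 0]], [0.005, [-0.002, 0, 0.002], [0, 0, 0]]]}}

```text
time_s: 12.4
tcp_pos: [0.4252, -0.258, 0.0859]
tool_rot: [-0.27, 0.595, 0.723, 0.222]
ft_force: [-0.9, 0.1, -1.2]
width: 0.133
finger_force: 58.8
```

>>> {"method": "jog_arm", "body": {"moves": [[0.005, [-0.001, 0, 0.001], [0, 0, 0]], [0.005, [-0.002, 0, 0.002], [0, 0, 0]]]}}

```text
time_s: 12.6
tcp_pos: [0.4251, -0.2581, 0.0827]
tool_rot: [-0.27, 0.595, 0.723, 0.223]
ft_force: [-0.2, 0.5, -2.6]
width: 0.135
finger_force: 58.8
```

>>> {"method": "jog_arm", "body": {"moves": [[0.005, [-0.001, 0, 0.001], [0, 0, 0]], [0.005, [-0.002, 0, 0.002], [0, 0, 0]]]}}

```text
time_s: 12.8
tcp_pos: [0.4251, -0.2582, 0.0798]
tool_rot: [-0.27, 0.595, 0.723, 0.223]
ft_force: [-0.6, 0.1, -0.5]
width: 0.135
finger_force: 58.8
```

>>> {"method": "jog_arm", "body": {"moves": [[0.005, [-0.001, 0, 0.001], [0, 0, 0]], [0.005, [-0.001, 0, 0.001], [0, 0, 0]]]}}

```text
time_s: 13.0
tcp_pos: [0.4251, -0.2583, 0.0782]
tool_rot: [-0.271, 0.595, 0.723, 0.223]
ft_force: [-0.2, -0.0, -1.7]
width: 0.131
finger_force: 58.8
```

```bash
python3 - <<'E'
from h import *
d=imaging.get_image('scene');a=d['color'][120:240,130:250];a=cv2.resize(a,None,fx=3,fy=3)
w=cv2.resize(imaging.get_image('wrist')['color'],(480,360));cv2.imwrite('pics/s7.png',np.hstack([a[:,:320],w]))
p,R=tool();go(*(p-[0,0,.002]))
m=mask(d,(5,190,60),(24,255,255));c=big(m)[0];b=c[c[:,1].argmax()];print(cv2.boundingRect(c),b,cast(d,b,.006),get_obs()['ft_force'])
E
```

```text
tcp [ 0.4252 -0.2583  0.0785] head 101.09 tilt [-0.126  0.644 -0.755] shift [-0.0013 -0.      0.0015]
(172, 170, 23, 28) [178 197] [[ 0.43028085 -0.31924715  0.006     ]] [ 0.68461854 -0.00874321 -0.50967766]
```

View pics/s7.png

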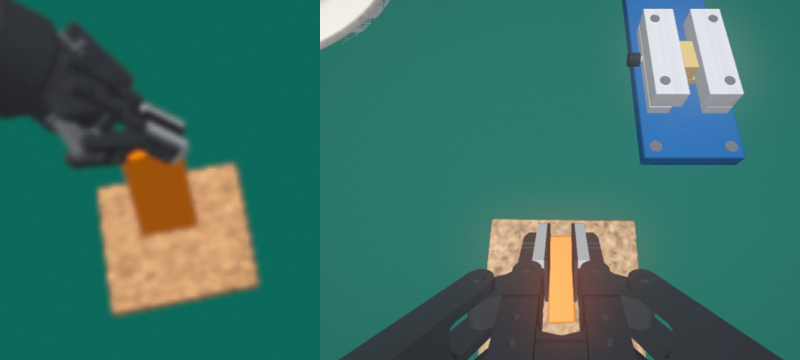

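The block is upright over the middle of the pad, with its bottom front edge at about crop (168,233) and very near contact. That was my last picture, so from here I measure numerically.

>>> {"method": "jog_arm", "body": {"moves": [[0.005, [-0.0007, 0, 0.0007], [0, 0, 0]], [0.005, [-0.0014, 0, 0.0015], [0, 0, 0]]]}}

```text
time_s: 13.3
tcp_pos: [0.4252, -0.2584, 0.0764]
tool_rot: [-0.27, 0.595, 0.723, 0.223]
ft_force: [0.6, -0.3, -0.9]
width: 0.14
finger_force: 58.8
```

>>> {"method": "jog_arm", "body": {"moves": [[0.005, [-0.0007, 0, 0.0007], [0, 0, 0]], [0.005, [-0.0014, 0, 0.0015], [0, 0, 0]]]}}

```text
time_s: 13.5
tcp_pos: [0.4252, -0.2584, 0.0742]
tool_rot: [-0.27, 0.595, 0.723, 0.223]
ft_force: [-0.4, -0.2, -1.5]
width: 0.135
finger_force: 58.8
```

>>> {"method": "jog_arm", "body": {"moves": [[0.005, [-0.0007, 0, 0.0007], [0, 0, 0]], [0.005, [-0.0007, 0, 0.0007], [0, 0, 0]]]}}

```text
time_s: 13.7
tcp_pos: [0.4251, -0.2585, 0.0732]
tool_rot: [-0.271, 0.595, 0.723, 0.223]
ft_force: [0.2, -0.5, -0.3]
width: 0.135
finger_force: 58.8
```

>>> {"method": "jog_arm", "body": {"moves": [[0.005, [-0.0007, 0, 0.0007], [0, 0, 0]], [0.005, [-0.0014, 0, 0.0015], [0, 0, 0]]]}}

```text
time_s: 13.9
tcp_pos: [0.4252, -0.2586, 0.0713]
tool_rot: [-0.27, 0.595, 0.723, 0.223]
ft_force: [-0.6, 0.3, -0.9]
width: 0.134
finger_force: 58.8
```

>>> {"method": "jog_arm", "body": {"moves": [[0.005, [-0.0007, 0, 0.0007], [0, 0, 0]], [0.005, [-0.0014, 0, 0.0015], [0, 0, 0]]]}}

```text
time_s: 14.1
tcp_pos: [0.4252, -0.2587, 0.0692]
tool_rot: [-0.27, 0.595, 0.723, 0.223]
ft_force: [0.3, 0.3, -1.5]
width: 0.129
finger_force: 58.8
```

>>> {"method": "jog_arm", "body": {"moves": [[0.005, [-0.0007, 0, 0.0007], [0, 0, 0]], [0.005, [-0.0014, 0, 0.0015], [0, 0, 0]]]}}

```text
time_s: 14.3
tcp_pos: [0.4255, -0.2587, 0.0687]
tool_rot: [-0.27, 0.595, 0.723, 0.223]
ft_force: [0.2, -1.1, 27.6]
width: 0.137
finger_force: 61.7
```

```bash
cat > bot.py <<'E'
from h import *
d=imaging.get_image('scene');m=mask(d,(5,190,60),(24,255,255));c=big(m)[0]
(cc,s,a)=cv2.minAreaRect(c.astype(np.float32));b=cv2.boxPoints((cc,s,a));print(np.round(cc,1),np.round(s,1),a,b.round(1).tolist())
lo=b[b[:,1].argsort()][-2:]
for z in(.006,.02):
    P=cast(d,lo,z);print(z,P.mean(0).round(4),np.linalg.norm(P[0]-P[1]).round(4))
p,R=tool();go(*(p-[0,0,.01]));print(get_obs()['ft_force'],get_obs()['time_s'])
E
python3 bot.py
```

```text
[183.2 185.3] [27.6 18.7] 77.47119140625 [[171.10000610351562, 173.89999389648438], [189.3000030517578, 169.8000030517578], [195.3000030517578, 196.6999969482422], [177.10000610351562, 200.8000030517578]]
0.006 [ 0.4373 -0.2997  0.006 ] 0.0426
0.02 [ 0.4496 -0.2961  0.02  ] 0.042
tcp [ 0.4255 -0.2587  0.0687] head 101.17 tilt [-0.125  0.644 -0.754] shift [-0.0066 -0.      0.0075]
[-0.41015571 -0.03484014 19.58619048] 14.35
```

>>> {"method": "jog_arm", "body": {"moves": [[0.005, [0.0003, 0, -0.0003], [0, 0, 0]], [0.03, [0.0003, 0, -0.0003], [0, 0, 0]], [0.05, [0.0003, 0, -0.0003], [0, 0, 0]], [0.05, [0.0003, 0, -0.0003], [0, 0, 0]]]}}

```text
time_s: 14.75
tcp_pos: [0.4252, -0.2587, 0.0675]
tool_rot: [-0.271, 0.595, 0.723, 0.223]
ft_force: [0.7, 0.2, -0.1]
width: 0.586
finger_force: 0.0
```

```bash
python3 bot.py
```

```text
[183.6 188.7] [21.1 18.7] 75.96376037597656 [[171.89999389648438, 180.8000030517578], [190.10000610351562, 176.1999969482422], [195.1999969482422, 196.6999969482422], [177.10000610351562, 201.1999969482422]]
0.006 [ 0.438  -0.2998  0.006 ] 0.0426
0.02 [ 0.4503 -0.2961  0.02  ] 0.042
tcp [ 0.4252 -0.2587  0.0675] head 101.09 tilt [-0.126  0.644 -0.755] shift [-0.0066  0.      0.0075]
[-0.41138232 -0.26790446 -0.42817705] 14.8
```

>>> {"method": "jog_arm", "body": {"moves": [[0.06, [0, 0, -0.03], [0, 0, 0]], [0.06, [0, 0, -0.07], [0, 0, 0]], [0.06, [0, 0, -0.11], [0, 0, 0]], [0.06, [0, 0, -0.14], [0, -8, 0]], [0.06, [0, 0, -0.14], [0, -16, 0]]]}}

```text
time_s: 15.3
tcp_pos: [0.4436, -0.3525, 0.1747]
tool_rot: [-0.164, 0.622, 0.754, 0.136]
ft_force: [0.4, 0.2, -0.0]
width: 0.707
finger_force: 0.0
```

>>> {"method": "jog_arm", "body": {"moves": [[0.06, [0, 0, 0], [0, -8, 0]], [0.06, [0, 0, 0], [0, -16, 0]], [0.06, [0, 0, 0], [0, -24, 0]], [0.06, [0, 0, 0], [0, -24, 0]]]}}

```text
time_s: 15.7
tcp_pos: [0.443, -0.3468, 0.1748]
tool_rot: [-0.004, 0.634, 0.773, 0.004]
ft_force: [-1.1, 0.2, 0.9]
width: 0.702
finger_force: 0.0
```

```bash
cat > top.py <<'E'
from h import *
p,R=tool();go(*p);print(np.degrees(np.arctan2(R[0,2],-R[2,2])),np.degrees(np.arctan2(R[1,2],-R[2,2])),'tilt pitch',np.degrees(np.arcsin(R[2,0])))
d=imaging.get_image('wrist');m=mask(d,(8,130,225),(22,255,255))
for c in big(m,2):
    s=rect(cast(d,c,.092));print(cv2.boundingRect(c),s)
E
python3 top.py; python3 bot.py
```

```text
tcp [ 0.443  -0.3468  0.1748] head 101.24 tilt [-0.001  0.012 -1.   ] shift [0. 0. 0.]
-0.041936750922768364 0.6637862521778435 tilt pitch 0.6592270979011876
(310, 132, 21, 67) (array([ 434.2, -299.8]), array([13.1, 42.7]), 11.6)
[182.  184.6] [29.8 19.6] 75.96376037597656 [[168.89999389648438, 172.5], [187.89999389648438, 167.8000030517578], [195.1999969482422, 196.6999969482422], [176.10000610351562, 201.5]]
0.006 [ 0.4383 -0.3008  0.006 ] 0.0448
0.02 [ 0.4506 -0.2972  0.02  ] 0.0441
tcp [ 0.4429 -0.3481  0.1738] head 101.15 tilt [-0.003  0.018 -1.   ] shift [-0.0002 -0.      0.01  ]
[-0.36454917  0.38124492 -0.438387  ] 15.8
```

>>> {"method": "jog_arm", "body": {"moves": [[0.06, [0.03, 0.0006, 0], [0, -0.9, 0]], [0.06, [0.0405, 0.0006, 0.03], [0, -0.9, 0]], [0.06, [0.0405, 0.0006, 0.07], [0, -0.9, 0]], [0.06, [0.0405, 0.0006, 0.1], [0, -0.9, 0]], [0.06, [0.0405, 0.0006, 0.115], [0, -0.9, 0]]]}}

```text
time_s: 16.3
tcp_pos: [0.4343, -0.3067, 0.0556]
tool_rot: [-0.004, 0.636, 0.772, 0.001]
ft_force: [-0.6, 0.1, 0.2]
width: 0.699
finger_force: 0.0
```

```bash
python3 top.py; python3 -c "
from h import *
go(.4358,-.3077,.038)"
```

```text
tcp [ 0.4343 -0.3067  0.0556] head 101.02 tilt [-0.004  0.007 -1.   ] shift [0. 0. 0.]
-0.23858328863811576 0.3941241419165676 tilt pitch 0.4324601952675281
(304, 261, 35, 98) (array([ 434.2, -299. ]), array([12.8, 42.8]), 11.8)
tcp [ 0.4338 -0.3064  0.0542] head 101.01 tilt [-0.005  0.008 -1.   ] shift [-0.0018  0.0017  0.0162]
```

>>> {"method": "jog_arm", "body": {"moves": [[0.06, [-0.001, 0.001, 0.008], [0, -0.4, 0]], [0.06, [-0.001, 0.001, 0.015], [0, -0.4, 0]], [0.03, [-0.001, 0.001, 0.015], [0, -0.4, 0]], [0.005, [-0.001, 0.001, 0.015], [0, -0.4, 0]], [0.005, [-0.001, 0.001, 0.015], [0, -0.4, 0]]]}}

```text
time_s: 16.85
tcp_pos: [0.4367, -0.308, 0.0447]
tool_rot: [0.002, 0.635, 0.772, -0.002]
ft_force: [-1.0, 0.2, 0.8]
width: 0.194
finger_force: 0.6
```

>>> {"method": "jog_arm", "body": {"moves": [[0.005, [0, 0, 0], [0, 0, 0]], [0.005, [0, 0, 0], [0, 0, 0]], [0.005, [0, 0, 0], [0, 0, 0]], [0.005, [0, 0, 0], [0, 0, 0]]]}}

```text
time_s: 17.25
tcp_pos: [0.4367, -0.3081, 0.0447]
tool_rot: [0.003, 0.635, 0.772, -0.002]
ft_force: [-2.0, -1.2, 6.0]
width: 0.148
finger_force: 59.3
```

```bash
python3 top.py
```

```text
tcp [ 0.4367 -0.3081  0.0447] head 101.1 tilt [ 0.002 -0.006 -1.   ] shift [0. 0. 0.]
0.0981510594532153 -0.3427720590664111 tilt pitch -0.35525358798661993
(302, 270, 38, 103) (array([ 435.5, -298.7]), array([12.9, 42.6]), 10.5)
```

>>> {"method": "jog_arm", "body": {"moves": [[0.005, [0, 0, -0.04], [0, 0, 0]], [0.005, [0, 0, -0.08], [0, 0, 0]], [0.005, [0.03, 0.03, -0.1], [0, 0, 0]], [0.005, [0.06, 0.06, -0.1], [0, 0.3, 0.2]], [0.005, [0.09, 0.09, -0.1], [0, 0.3, 0.2]]]}}

```text
time_s: 17.8
tcp_pos: [0.5083, -0.2006, 0.1446]
tool_rot: [0.001, 0.637, 0.771, 0.0]
ft_force: [0.2, -1.0, -0.9]
width: 0.151
finger_force: 58.9
```

>>> {"method": "jog_arm", "body": {"moves": [[0.005, [0.03, 0.025, 0], [0, 0, 0]], [0.005, [0.041, 0.036, 0], [0, 0, 0]], [0.005, [0.041, 0.036, 0.03], [0, 0, 0]], [0.005, [0.041, 0.036, 0.06], [0, 0, 0]], [0.005, [0.041, 0.036, 0.06], [0, 0, 0]]]}}

```text
time_s: 18.3
tcp_pos: [0.533, -0.1539, 0.0801]
tool_rot: [-0.003, 0.637, 0.771, -0.001]
ft_force: [0.3, -0.5, -1.6]
width: 0.15
finger_force: 58.8
```

```bash
cat > fx.py <<'E'
from h import *
p,R=tool()
u=np.array([np.cos(np.radians(100.9)),np.sin(np.radians(100.9))]);n=np.array([-u[1],u[0]]);A=np.array([.5166,-.0604])
f=lambda q:(((q-A)@u-.025).round(4),((q-A)@n).round(4))
print('t',get_obs()['time_s'],'tcp fix',f(p[:2]),p.round(4),'head',np.degrees(np.arctan2(R[1,0],R[0,0])).round(2),'pitch',np.degrees(np.arcsin(R[2,0])).round(2),'F',get_obs()['ft_force'].round(1))
d=imaging.get_image('wrist')
m=mask(d,(8,130,225),(22,255,255));c=big(m)[0];s=rect(cast(d,c,p[2]+.0473));print('block top',cv2.boundingRect(c),s,f(np.array(s[0])/1000))
m=mask(d,(19,60,120),(30,200,255))
for c in big(m,2):
  if cv2.contourArea(c)>100: s=rect(cast(d,c,.042));print('brass',cv2.boundingRect(c),s,f(np.array(s[0])/1000))
m=mask(d,(0,0,190),(180,60,255));m[:,:200]=0;m[:,440:]=0;m[300:]=0
S=[]
for c in big(m,2): S.append(rect(cast(d,c,.048)));print('rail',cv2.boundingRect(c),S[-1])
if len(S)==2: print('rail mid',f((S[0][0]+S[1][0])/2000))
E
python3 fx.py
```

```text
t 18.3 tcp fix (np.float64(-0.1199), np.float64(0.0016)) [ 0.533  -0.1539  0.0801] head 100.9 pitch 0.19 F [ 0.3 -0.5 -1.6]
block top (303, 271, 36, 102) (array([ 532.5, -145. ]), array([12.6, 41.9]), 11.1) (np.float64(-0.1111), np.float64(0.0004))
brass (305, 48, 35, 76) (array([516.9, -62.2]), array([16.9, 35.2]), 11.3) (np.float64(-0.0268), np.float64(0.0))
rail (340, 0, 69, 192) (array([542.4, -65.1]), array([30.7, 88.5]), 11.0)
rail (236, 0, 69, 192) (array([494.3, -74.3]), array([30.5, 88.6]), 10.9)
rail mid (np.float64(-0.0345), np.float64(0.0))
```

>>> {"method": "jog_arm", "body": {"moves": [[0.005, [0, 0.0014, 0.01], [0, 0, 0]], [0.005, [0, 0.0014, 0.018], [0, 0, 0]], [0.005, [0, 0.0014, 0.021], [0, 0, 0]], [0.005, [0, 0.0014, 0.021], [0, 0, 0]]]}}

```text
time_s: 18.75
tcp_pos: [0.5362, -0.1544, 0.0624]
tool_rot: [-0.0, 0.637, 0.771, -0.0]
ft_force: [-0.3, -0.2, -0.9]
width: 0.15
finger_force: 58.9
```

>>> {"method": "jog_arm", "body": {"moves": [[0.005, [0, 0, 0.001], [0, 0, 0]], [0.005, [0, 0, 0.001], [0, 0, 0]]]}}

```text
time_s: 18.95
tcp_pos: [0.5365, -0.1543, 0.0618]
tool_rot: [0.0, 0.637, 0.771, 0.0]
ft_force: [-0.8, -0.3, -0.8]
width: 0.146
finger_force: 58.9
```

>>> {"method": "jog_arm", "body": {"moves": [[0.005, [0, 0, 0.001], [0, 0, 0]], [0.005, [0, 0, 0.001], [0, 0, 0]]]}}

```text
time_s: 19.15
tcp_pos: [0.5364, -0.1543, 0.0606]
tool_rot: [0.0, 0.637, 0.771, 0.0]
ft_force: [0.3, -0.6, -1.1]
width: 0.15
finger_force: 58.9
```

>>> {"method": "jog_arm", "body": {"moves": [[0.005, [0, -0.0015, 0.001], [0, 0, 0]], [0.005, [0, -0.0015, 0.002], [0, 0, 0]], [0.005, [0, -0.0015, 0.002], [0, 0, 0]]]}}

```text
time_s: 19.45
tcp_pos: [0.5348, -0.1546, 0.0584]
tool_rot: [-0.0, 0.637, 0.771, 0.0]
ft_force: [0.5, -0.5, -1.1]
width: 0.149
finger_force: 58.9
```

```bash
python3 fx.py
```

```text
t 19.45 tcp fix (np.float64(-0.1209), np.float64(-0.0)) [ 0.5348 -0.1546  0.0584] head 100.89 pitch 0.01 F [ 0.5 -0.5 -1.1]
block top (303, 271, 36, 102) (array([ 533.9, -145.5]), array([12.6, 41.9]), 10.9) (np.float64(-0.1118), np.float64(-0.0009))
brass (300, 37, 38, 87) (array([517. , -62.1]), array([16.9, 35.6]), 10.9) (np.float64(-0.0267), np.float64(-0.0001))
rail (221, 0, 80, 200) (array([495.2, -77.4]), array([30.7, 82.7]), 10.9)
rail (338, 0, 77, 200) (array([542.9, -68.3]), array([30.4, 82.8]), 11.0)
rail mid (np.float64(-0.0377), np.float64(-0.0001))
```

>>> {"method": "jog_arm", "body": {"moves": [[0.005, [0.007, 0, 0], [0, 0, 0]], [0.005, [0.014, 0, 0], [0, 0, 0]], [0.005, [0.021, 0, 0], [0, 0, 0]], [0.005, [0.028, 0, 0], [0, 0, 0]], [0.005, [0.035, 0, 0], [0, 0, 0]]]}}

```text
time_s: 20.0
tcp_pos: [0.5281, -0.1194, 0.0586]
tool_rot: [-0.0, 0.637, 0.771, 0.0]
ft_force: [-0.5, 0.5, -1.1]
width: 0.147
finger_force: 58.9
```

>>> {"method": "jog_arm", "body": {"moves": [[0.005, [0, 0, 0.001], [0, 0, 0]], [0.005, [0, 0, 0.001], [0, 0, 0]]]}}

```text
time_s: 20.2
tcp_pos: [0.5283, -0.1201, 0.0575]
tool_rot: [-0.0, 0.637, 0.771, -0.0]
ft_force: [-0.7, -0.5, -0.9]
width: 0.148
finger_force: 58.9
```

>>> {"method": "jog_arm", "body": {"moves": [[0.005, [0, 0, 0.0007], [0, 0, 0]], [0.005, [0, 0, 0.0007], [0, 0, 0]]]}}

```text
time_s: 20.4
tcp_pos: [0.5283, -0.1205, 0.0569]
tool_rot: [0.0, 0.637, 0.771, 0.0]
ft_force: [-0.4, -0.6, -1.5]
width: 0.147
finger_force: 59.1
```

>>> {"method": "jog_arm", "body": {"moves": [[0.005, [0, 0, 0.0006], [0, 0, 0]], [0.005, [0, 0, 0.0006], [0, 0, 0]]]}}

```text
time_s: 20.6
tcp_pos: [0.5285, -0.1204, 0.0568]
tool_rot: [0.0, 0.637, 0.771, 0.0]
ft_force: [-1.0, 1.0, 7.5]
width: 0.147
finger_force: 60.1
```

>>> {"method": "jog_arm", "body": {"moves": [[0.005, [0, 0, 0.0006], [0, 0, 0]], [0.005, [0, 0, 0.0006], [0, 0, 0]]]}}

```text
time_s: 20.8
tcp_pos: [0.5287, -0.1205, 0.0567]
tool_rot: [0.001, 0.637, 0.771, 0.0]
ft_force: [-3.7, 2.0, 14.3]
width: 0.146
finger_force: 61.2
```

>>> {"method": "jog_arm", "body": {"moves": [[0.005, [0.004, 0, 0], [0, 0, 0]], [0.005, [0.008, 0, 0], [0, 0, 0]], [0.005, [0.012, 0, 0], [0, 0, 0]], [0.005, [0.016, 0, 0], [0, 0, 0]], [0.005, [0.02, 0, 0], [0, 0, 0]]]}}

```text
time_s: 21.3
tcp_pos: [0.526, -0.1032, 0.0579]
tool_rot: [0.003, 0.637, 0.771, -0.001]
ft_force: [-3.8, -16.0, 23.8]
width: 0.148
finger_force: 63.4
```

```bash
python3 fx.py
```

```text
t 21.3 tcp fix (np.float64(-0.0688), np.float64(-0.0011)) [ 0.526  -0.1032  0.0579] head 100.87 pitch -0.33 F [ -3.8 -16.   23.8]
block top (303, 272, 36, 106) (array([525.2, -95.2]), array([12.4, 44. ]), 11.1) (np.float64(-0.0608), np.float64(-0.0019))
brass (299, 155, 36, 75) (array([516.6, -60.7]), array([16.8, 36.8]), 10.6) (np.float64(-0.0253), np.float64(0.0001))
rail (223, 69, 76, 229) (array([492.5, -64.5]), array([ 30.4, 108.8]), 10.9)
rail (335, 69, 73, 228) (array([540.3, -55.1]), array([ 30.3, 108.4]), 11.0)
rail mid (np.float64(-0.0244), np.float64(0.0001))
```

>>> {"method": "jog_arm", "body": {"moves": [[0.005, [0.003, -0.0005, 0.0005], [0, 0, 0]], [0.005, [0.006, -0.0005, 0.001], [0, 0, 0]], [0.005, [0.009, -0.0005, 0.001], [0, 0, 0]], [0.005, [0.012, -0.0005, 0.001], [0, 0, 0]]]}}

```text
time_s: 21.75
tcp_pos: [0.5243, -0.0923, 0.0584]
tool_rot: [0.005, 0.637, 0.771, -0.0]
ft_force: [-0.8, -18.3, 40.9]
width: 0.146
finger_force: 67.7
```

```bash
python3 fx.py
```

```text
t 21.75 tcp fix (np.float64(-0.0578), np.float64(-0.0015)) [ 0.5243 -0.0923  0.0584] head 100.86 pitch -0.44 F [ -0.8 -18.3  40.9]
block top (303, 275, 35, 111) (array([523.7, -86.8]), array([12.4, 46.6]), 11.6) (np.float64(-0.0523), np.float64(-0.002))
brass (298, 171, 35, 75) (array([516. , -58.1]), array([16.7, 37.8]), 11.4) (np.float64(-0.0226), np.float64(0.0002))
rail (224, 96, 75, 204) (array([491.6, -59.8]), array([30.4, 99.5]), 10.9)
rail (334, 96, 71, 204) (array([539.4, -50.7]), array([30.4, 99.7]), 11.0)
rail mid (np.float64(-0.0197), np.float64(0.0001))
```

The block is creeping in the grip again because the lever is too long and the brace load too high. I'll regrip lower in place: release it so it settles standing in the slot, then take it just above the rails.

>>> {"method": "jog_arm", "body": {"moves": [[0.005, [-0.002, 0.001, -0.001], [0, 0.4, 0]], [0.005, [-0.003, 0.001, -0.002], [0, 0.4, 0]], [0.02, [-0.003, 0.001, -0.002], [0, 0.4, 0]], [0.035, [-0.003, 0.001, -0.002], [0, 0.4, 0]], [0.035, [-0.003, 0.001, -0.002], [0, 0.4, 0]]]}}

```text
time_s: 22.3
tcp_pos: [0.5231, -0.0916, 0.0564]
tool_rot: [-0.003, 0.637, 0.771, 0.002]
ft_force: [-0.2, 0.8, -0.2]
width: 0.411
finger_force: 0.0
```

```bash
sed -i 's/p\[2\]+.0473/float(__import__("os").environ.get("BT","0.104"))/' h.py fx.py; python3 fx.py; python3 bot.py
```

```text
t 22.3 tcp fix (np.float64(-0.0569), np.float64(-0.0005)) [ 0.5231 -0.0916  0.0564] head 100.89 pitch 0.42 F [-0.2  0.8 -0.2]
block top (304, 320, 35, 94) (array([ 526. , -101.7]), array([12.5, 41.9]), 10.5) (np.float64(-0.0673), np.float64(-0.0014))
brass (301, 175, 35, 74) (array([516.2, -58.2]), array([16.7, 37.4]), 10.1) (np.float64(-0.0228), np.float64(-0.0))
rail (227, 99, 73, 201) (array([491.4, -58.8]), array([30.4, 97.2]), 10.9)
rail (336, 99, 72, 201) (array([539.2, -49.6]), array([30.4, 97.1]), 10.9)
rail mid (np.float64(-0.0187), np.float64(0.0001))
[269.2 206. ] [27.7 18.1] 76.60750579833984 [[257.20001220703125, 194.60000610351562], [274.79998779296875, 190.39999389648438], [281.20001220703125, 217.39999389648438], [263.6000061035156, 221.60000610351562]]
0.006 [ 0.516  -0.1006  0.006 ] 0.0411
0.02 [ 0.5271 -0.1     0.02  ] 0.0405
tcp [ 0.5232 -0.0915  0.0564] head 100.9 tilt [-0.002  0.007 -1.   ] shift [-0.0001  0.      0.01  ]
[-0.76748056 -0.69894077  0.53223157] 22.4
```

>>> {"method": "jog_arm", "body": {"moves": [[0.035, [-0.009, 0, 0], [0, -0.4, 0]], [0.035, [-0.018, 0, 0.002], [0, -0.4, 0]], [0.035, [-0.018, 0, 0.0042], [0, -0.4, 0]], [0.035, [-0.018, 0, 0.0042], [0, -0.4, 0]]]}}

```text
time_s: 22.8
tcp_pos: [0.5264, -0.1096, 0.0517]
tool_rot: [-0.0, 0.637, 0.771, -0.0]
ft_force: [0.3, 0.2, -0.2]
width: 0.405
finger_force: 0.0
```

>>> {"method": "jog_arm", "body": {"moves": [[0.02, [0, 0, 0], [0, 0, 0]], [0.005, [0, 0, 0], [0, 0, 0]], [0.005, [0, 0, 0], [0, 0, 0]], [0.005, [0, 0, 0], [0, 0, 0]], [0.005, [0, 0, 0], [0, 0, 0]]]}}

```text
time_s: 23.3
tcp_pos: [0.5267, -0.1092, 0.0524]
tool_rot: [0.0, 0.637, 0.771, 0.0]
ft_force: [0.1, 0.2, 0.8]
width: 0.15
finger_force: 58.7
```

```bash
python3 fx.py
```

```text
t 23.3 tcp fix (np.float64(-0.0749), np.float64(-0.0007)) [ 0.5267 -0.1092  0.0524] head 100.9 pitch 0.0 F [0.1 0.2 0.8]
block top (303, 281, 37, 103) (array([ 526.2, -101.8]), array([12.4, 41.7]), 10.7) (np.float64(-0.0675), np.float64(-0.0016))
brass (299, 140, 37, 77) (array([516.4, -58.9]), array([16.8, 35.8]), 11.0) (np.float64(-0.0235), np.float64(-0.0001))
rail (220, 52, 79, 240) (array([492.5, -64.4]), array([ 30.3, 108.6]), 10.9)
rail (337, 52, 76, 240) (array([540.3, -55.3]), array([ 30.3, 108.6]), 10.9)
rail mid (np.float64(-0.0244), np.float64(0.0001))
```

>>> {"method": "jog_arm", "body": {"moves": [[0.005, [0.003, 0, 0], [0, 0, 0]], [0.005, [0.006, 0, 0], [0, 0, 0]], [0.005, [0.009, 0, 0], [0, 0, 0]], [0.005, [0.012, 0, 0], [0, 0, 0]], [0.005, [0.015, 0, 0], [0, 0, 0]]]}}

```text
time_s: 23.85
tcp_pos: [0.5249, -0.0966, 0.0541]
tool_rot: [0.003, 0.637, 0.771, -0.001]
ft_force: [-0.2, -17.6, 19.6]
width: 0.151
finger_force: 62.4
```

```bash
python3 fx.py
```

```text
t 23.85 tcp fix (np.float64(-0.0621), np.float64(-0.0013)) [ 0.5249 -0.0966  0.0541] head 100.89 pitch -0.28 F [ -0.2 -17.6  19.6]
block top (303, 282, 36, 108) (array([524.8, -91.5]), array([12.5, 44.8]), 10.8) (np.float64(-0.0571), np.float64(-0.0022))
brass (298, 161, 36, 77) (array([515.8, -56.8]), array([16.7, 37.4]), 11.5) (np.float64(-0.0213), np.float64(0.0001))
rail (222, 85, 76, 215) (array([491.7, -60.7]), array([ 30.3, 101.4]), 10.9)
rail (335, 85, 74, 215) (array([539.6, -51.6]), array([ 30.3, 101.5]), 11.0)
rail mid (np.float64(-0.0206), np.float64(0.0001))
```

Rotational slip in the pads is the problem. A better grasp is to turn the gripper 90° and clamp the block front to rear (44 mm), so a finger backs it directly and the pad faces stop it pivoting. The tips still stay above the rails and the spacer.

>>> {"method": "jog_arm", "body": {"moves": [[0.005, [-0.003, 0.001, 0], [0, 0.3, 0]], [0.02, [-0.003, 0.001, 0], [0, 0.3, 0]], [0.045, [-0.003, 0.001, 0], [0, 0.3, 0]], [0.05, [-0.003, 0.001, -0.02], [0, 0.3, 0]], [0.06, [-0.003, 0.001, -0.06], [0, 0.3, 0]]]}}

```text
time_s: 24.4
tcp_pos: [0.5238, -0.0965, 0.1103]
tool_rot: [-0.005, 0.637, 0.771, 0.001]
ft_force: [0.5, -0.2, 0.5]
width: 0.699
finger_force: 0.0
```

>>> {"method": "jog_arm", "body": {"moves": [[0.085, [0, 0, -0.03], [0, 0, 0]], [0.085, [0, 0, -0.05], [0, 0, 8]], [0.085, [0, 0, -0.05], [0, 0, 16]], [0.085, [0, 0, -0.05], [0, 0, 24]], [0.085, [0, 0, -0.05], [0, 0, 32]]]}}

```text
time_s: 24.9
tcp_pos: [0.5253, -0.0972, 0.1622]
tool_rot: [-0.003, 0.826, 0.563, 0.001]
ft_force: [0.3, 0.1, -0.1]
width: 0.993
finger_force: 0.0
```

>>> {"method": "jog_arm", "body": {"moves": [[0.085, [0, 0, 0], [0, 0, 8]], [0.085, [0, 0, 0], [0, 0, 16]], [0.085, [0, 0, 0], [0, 0, 24]], [0.085, [0, 0, 0], [0, 0, 32]], [0.085, [0, 0, 0], [0, 0, 40]]]}}

```text
time_s: 25.4
tcp_pos: [0.5253, -0.0972, 0.162]
tool_rot: [-0.003, 0.969, 0.247, 0.0]
ft_force: [0.1, 0.3, -0.8]
width: 0.991
finger_force: 0.0
```

>>> {"method": "jog_arm", "body": {"moves": [[0.085, [0, 0, 0], [0, 0, 8]], [0.085, [0, 0, 0], [0, 0, 16]], [0.085, [0, 0, 0], [0, 0, 17]]]}}

```text
time_s: 25.7
tcp_pos: [0.5253, -0.0973, 0.162]
tool_rot: [-0.003, 0.995, 0.102, -0.0]
ft_force: [0.4, 0.6, 0.3]
width: 0.999
finger_force: 0.0
```

```bash
python3 fx.py;python3 bot.py
```

```text
t 25.7 tcp fix (np.float64(-0.0628), np.float64(-0.0016)) [ 0.5253 -0.0973  0.162 ] head 11.72 pitch -0.01 F [0.4 0.6 0.3]
block top (290, 238, 68, 20) (array([526.4, -98.9]), array([12.6, 42.5]), 10.6) (np.float64(-0.0647), np.float64(-0.0023))
brass (248, 213, 46, 18) (array([516.7, -58.4]), array([13.6, 35.5]), 9.9) (np.float64(-0.0231), np.float64(-0.0005))
rail (200, 172, 145, 42) (array([540.8, -55.9]), array([ 31. , 109.3]), 10.9)
rail (202, 235, 141, 38) (array([493.2, -65. ]), array([ 30.4, 109.7]), 10.8)
rail mid (np.float64(-0.0251), np.float64(-0.0004))
[272.4 205.1] [26.7 19.9] 79.69515228271484 [[260.20001220703125, 193.6999969482422], [279.79998779296875, 190.10000610351562], [284.6000061035156, 216.39999389648438], [265.0, 220.0]]
0.006 [ 0.5128 -0.0951  0.006 ] 0.0452
0.02 [ 0.524  -0.0945  0.02  ] 0.0445
tcp [ 0.5254 -0.0974  0.1622] head 12.09 tilt [-0.001  0.005 -1.   ] shift [0.     0.0001 0.01  ]
[-0.44413338  1.07736892 -0.00270239] 25.8
```

>>> {"method": "jog_arm", "body": {"moves": [[0.085, [0, 0.002, 0.03], [0, 0, 1]], [0.085, [0, 0.002, 0.06], [0, 0, 1]], [0.085, [0, 0.002, 0.09], [0, 0, 1]], [0.085, [0, 0.002, 0.108], [0, 0, 1]], [0.085, [0, 0.002, 0.108], [0, 0, 1]]]}}

```text
time_s: 26.3
tcp_pos: [0.5244, -0.0984, 0.0519]
tool_rot: [-0.004, 0.995, 0.097, -0.002]
ft_force: [-0.2, -0.2, 0.9]
width: 0.994
finger_force: 0.0
```

```bash
python3 fx.py
```

```text
t 26.3 tcp fix (np.float64(-0.0638), np.float64(-0.0004)) [ 0.5244 -0.0984  0.0519] head 11.09 pitch -0.2 F [-0.2 -0.2  0.9]
block top (262, 337, 120, 30) (array([526.6, -98.8]), array([12.3, 42.4]), 11.3) (np.float64(-0.0646), np.float64(-0.0026))
brass (206, 270, 70, 24) (array([516.5, -58.3]), array([13. , 35.7]), 11.2) (np.float64(-0.0229), np.float64(-0.0003))
rail (200, 210, 155, 60) (array([544.3, -72.5]), array([29.9, 74.9]), 11.2)
rail (351, 200, 1, 1) (array([ 570.6, -103.8]), array([0., 0.]), 0.0)
rail mid (np.float64(-0.06), np.float64(-0.0349))
```

>>> {"method": "jog_arm", "body": {"moves": [[0.07, [0, 0.0005, 0.003], [0, 0, 0.2]], [0.05, [0, 0.0005, 0.003], [0, 0, 0.2]], [0.03, [0, 0.0005, 0.003], [0, 0, 0.2]], [0.03, [0, 0.0005, 0.003], [0, 0, 0.2]], [0.03, [0, 0.0005, 0.003], [0, 0, 0.2]]]}}

```text
time_s: 26.85
tcp_pos: [0.5264, -0.0996, 0.0524]
tool_rot: [-0.002, 0.996, 0.093, 0.001]
ft_force: [-0.3, 0.9, 5.6]
width: 0.502
finger_force: 60.5
```

```bash
python3 fx.py
```

```text
t 26.85 tcp fix (np.float64(-0.0653), np.float64(-0.0022)) [ 0.5264 -0.0996  0.0524] head 10.71 pitch 0.08 F [-0.3  0.9  5.6]
block top (263, 340, 117, 30) (array([ 526.7, -100. ]), array([12.3, 41.9]), 10.8) (np.float64(-0.0658), np.float64(-0.0024))
brass (203, 274, 70, 23) (array([516.4, -58.3]), array([12.5, 35.4]), 10.8) (np.float64(-0.0229), np.float64(-0.0002))
rail (200, 213, 151, 61) (array([544.4, -73.1]), array([30.5, 73.7]), 11.4)
rail (346, 203, 3, 1) (array([ 570.7, -103.8]), array([0. , 0.9]), 10.7)
rail mid (np.float64(-0.0603), np.float64(-0.0349))
```

>>> {"method": "jog_arm", "body": {"moves": [[0.03, [-0.0015, 0, -0.0005], [0, 0, 0]], [0.03, [-0.0015, -0.004, -0.0005], [0, 0, 0]], [0.03, [-0.0015, -0.008, -0.0005], [0, 0, 0]], [0.03, [-0.0015, -0.012, -0.0005], [0, 0, 0]], [0.03, [-0.0015, -0.016, -0.0005], [0, 0, 0]]]}}

```text
time_s: 27.4
tcp_pos: [0.5217, -0.0852, 0.0524]
tool_rot: [-0.001, 0.996, 0.093, 0.0]
ft_force: [1.3, -11.6, -2.1]
width: 0.501
finger_force: 61.1
```

```bash
python3 fx.py
```

```text
t 27.4 tcp fix (np.float64(-0.0503), np.float64(-0.0004)) [ 0.5217 -0.0852  0.0524] head 10.7 pitch 0.04 F [  1.3 -11.6  -2.1]
block top (263, 340, 117, 30) (array([522.1, -85.5]), array([12.3, 41.8]), 10.7) (np.float64(-0.0507), np.float64(-0.0007))
brass (207, 270, 70, 24) (array([514.2, -45.7]), array([13. , 35.2]), 10.7) (np.float64(-0.0101), np.float64(-0.0004))
rail (200, 209, 183, 62) (array([543. , -65.9]), array([30.4, 88.2]), 11.0)
rail (207, 273, 1, 2) (array([518.4, -29. ]), array([0.5, 0. ]), -174.8)
rail mid (np.float64(-0.0149), np.float64(-0.0163))
```

The cross-grip works: the spacer advanced with the block, at 11.6 N and with no slip. I'll keep pushing.

>>> {"method": "jog_arm", "body": {"moves": [[0.03, [0, -0.004, 0], [0, 0, 0]], [0.03, [0, -0.008, 0], [0, 0, 0]], [0.03, [0, -0.012, 0], [0, 0, 0]], [0.03, [0, -0.016, 0], [0, 0, 0]], [0.03, [0, -0.02, 0], [0, 0, 0]]]}}

```text
time_s: 27.95
tcp_pos: [0.518, -0.0654, 0.0524]
tool_rot: [-0.001, 0.996, 0.093, 0.0]
ft_force: [1.1, -10.7, -1.9]
width: 0.502
finger_force: 61.1
```

>>> {"method": "jog_arm", "body": {"moves": [[0.03, [0, -0.004, 0], [0, 0, 0]], [0.03, [0, -0.008, 0], [0, 0, 0]], [0.03, [0, -0.012, 0], [0, 0, 0]], [0.03, [0, -0.016, 0], [0, 0, 0]], [0.03, [0, -0.02, 0], [0, 0, 0]]]}}

```text
time_s: 28.45
tcp_pos: [0.5141, -0.0457, 0.0524]
tool_rot: [-0.001, 0.996, 0.093, 0.0]
ft_force: [1.6, -11.2, -1.5]
width: 0.497
finger_force: 61.1
```

```bash
python3 fx.py
```

```text
t 28.45 tcp fix (np.float64(-0.0101), np.float64(-0.0004)) [ 0.5141 -0.0457  0.0524] head 10.7 pitch 0.02 F [  1.6 -11.2  -1.5]
block top (263, 340, 117, 30) (array([514.5, -46. ]), array([12.3, 41.9]), 10.7) (np.float64(-0.0105), np.float64(-0.0007))
brass (207, 267, 70, 27) (array([507.4,  -6.1]), array([14.7, 35.2]), 10.7) (np.float64(0.0301), np.float64(-0.0012))
brass (215, 243, 23, 17) (array([521.9,   3.9]), array([ 8.2, 11.2]), 14.1) (np.float64(0.0371), np.float64(-0.0174))
rail (234, 209, 206, 62) (array([539.9, -49.9]), array([30.4, 98.4]), 11.0)
rail (242, 200, 1, 1) (array([550.9,  -2. ]), array([0., 0.]), 0.0)
rail mid (np.float64(0.0034), np.float64(-0.0348))
```

Spacer is at +30 mm. I'll push 24 mm more, slowly at the end.

>>> {"method": "jog_arm", "body": {"moves": [[0.03, [0, -0.003, 0], [0, 0, 0]], [0.03, [0, -0.006, 0], [0, 0, 0]], [0.03, [0, -0.009, 0], [0, 0, 0]], [0.03, [0, -0.012, 0], [0, 0, 0]], [0.03, [0, -0.015, 0], [0, 0, 0]]]}}

```text
time_s: 29.0
tcp_pos: [0.5113, -0.0298, 0.0524]
tool_rot: [-0.002, 0.996, 0.093, -0.0]
ft_force: [0.8, -4.0, 3.7]
width: 0.498
finger_force: 62.0
```

>>> {"method": "jog_arm", "body": {"moves": [[0.03, [0, -0.003, 0], [0, 0, 0]], [0.03, [0, -0.006, 0], [0, 0, 0]], [0.03, [0, -0.008, 0], [0, 0, 0]], [0.03, [0, -0.01, 0], [0, 0, 0]], [0.03, [0, -0.01, 0], [0, 0, 0]]]}}

```text
time_s: 29.5
tcp_pos: [0.5094, -0.0199, 0.0524]
tool_rot: [-0.003, 0.996, 0.093, -0.0]
ft_force: [0.7, -2.3, 6.1]
width: 0.501
finger_force: 62.2
```

```bash
python3 fx.py
```

```text
t 29.5 tcp fix (np.float64(0.0162), np.float64(-0.0006)) [ 0.5094 -0.0199  0.0524] head 10.7 pitch 0.02 F [ 0.7 -2.3  6.1]
block top (263, 340, 117, 30) (array([509.8, -20.3]), array([12.3, 41.8]), 10.9) (np.float64(0.0157), np.float64(-0.0009))
brass (207, 264, 71, 29) (array([503.7,  19.6]), array([15.7, 35.8]), 10.8) (np.float64(0.056), np.float64(-0.0025))
brass (214, 241, 67, 26) (array([517.5,  18.9]), array([13.2, 32.8]), 9.2) (np.float64(0.0527), np.float64(-0.0159))
rail (290, 210, 150, 60) (array([537.6, -36.9]), array([29.9, 72.3]), 10.8)
```

>>> {"method": "jog_arm", "body": {"moves": [[0.03, [0, 0.004, 0], [0, 0, 0]], [0.03, [0, 0.006, -0.03], [0, 0, 0]], [0.03, [0, 0.006, -0.07], [0, 0, 0]], [0.03, [-0.015, 0.036, -0.1], [0, 0, 0]], [0.03, [-0.035, 0.076, -0.1], [0, 0, 0]]]}}

```text
time_s: 30.05
tcp_pos: [0.4904, -0.1014, 0.1555]
tool_rot: [-0.002, 0.995, 0.095, 0.002]
ft_force: [1.4, 0.1, -2.5]
width: 0.499
finger_force: 61.7
```

>>> {"method": "jog_arm", "body": {"moves": [[0.03, [-0.02, 0.042, 0], [0, 0, 0]], [0.03, [-0.04, 0.084, 0], [0, 0, 0]], [0.03, [-0.06, 0.126, 0], [0, 0, 0]], [0.03, [-0.08, 0.165, 0], [0, 0, 0]], [0.03, [-0.089, 0.181, 0.02], [0, 0, 0]]]}}

```text
time_s: 30.55
tcp_pos: [0.4348, -0.2993, 0.132]
tool_rot: [-0.002, 0.996, 0.092, 0.001]
ft_force: [0.4, 0.4, -1.0]
width: 0.504
finger_force: 61.8
```

```bash
python3 -c "
from h import *
go(.435,-.296,.044)"
```

```text
tcp [ 0.4348 -0.2993  0.132 ] head 10.56 tilt [ 0.001  0.004 -1.   ] shift [ 0.0007 -0.0029  0.088 ]
```

>>> {"method": "jog_arm", "body": {"moves": [[0.03, [0, 0, 0.03], [0, 0, 0]], [0.03, [0, 0, 0.06], [0, 0, 0]], [0.03, [0, 0, 0.078], [0, 0, 0]], [0.03, [0, 0, 0.087], [0, 0, 0]], [0.03, [0, 0, 0.087], [0, 0, 0]]]}}

```text
time_s: 31.05
tcp_pos: [0.4347, -0.2949, 0.0428]
tool_rot: [-0.004, 0.996, 0.093, -0.001]
ft_force: [-0.6, -0.6, -0.9]
width: 0.499
finger_force: 61.7
```

>>> {"method": "jog_arm", "body": {"moves": [[0.03, [0, 0, 0.001], [0, 0, 0]], [0.03, [0, 0, 0.002], [0, 0, 0]]]}}

```text
time_s: 31.25
tcp_pos: [0.4357, -0.2959, 0.0429]
tool_rot: [-0.002, 0.996, 0.093, 0.0]
ft_force: [-0.3, -0.4, -1.2]
width: 0.502
finger_force: 61.7
```

>>> {"method": "jog_arm", "body": {"moves": [[0.03, [0, 0, 0.001], [0, 0, 0]], [0.03, [0, 0, 0.001], [0, 0, 0]]]}}

```text
time_s: 31.45
tcp_pos: [0.4353, -0.2957, 0.0412]
tool_rot: [-0.002, 0.996, 0.093, -0.0]
ft_force: [0.3, 0.7, -1.0]
width: 0.501
finger_force: 61.7
```

>>> {"method": "jog_arm", "body": {"moves": [[0.03, [0, 0, 0.0007], [0, 0, 0]], [0.03, [0, 0, 0.0007], [0, 0, 0]]]}}

```text
time_s: 31.65
tcp_pos: [0.4353, -0.2957, 0.0405]
tool_rot: [-0.002, 0.996, 0.093, -0.0]
ft_force: [0.3, -0.2, 2.8]
width: 0.496
finger_force: 62.0
```

>>> {"method": "jog_arm", "body": {"moves": [[0.03, [0, 0, 0.0007], [0, 0, 0]], [0.03, [0, 0, 0.0007], [0, 0, 0]]]}}

```text
time_s: 31.85
tcp_pos: [0.4355, -0.2957, 0.0404]
tool_rot: [-0.002, 0.996, 0.093, 0.0]
ft_force: [-2.8, 3.4, 11.3]
width: 0.499
finger_force: 63.3
```

>>> {"method": "jog_arm", "body": {"moves": [[0.05, [0, 0, -0.0004], [0, 0, 0]], [0.075, [0, 0, -0.0004], [0, 0, 0]], [0.085, [0, 0, -0.0004], [0, 0, 0]], [0.085, [0, 0, -0.0004], [0, 0, 0]], [0.085, [0, 0, -0.0004], [0, 0, 0]]]}}

```text
time_s: 32.35
tcp_pos: [0.4351, -0.2956, 0.0398]
tool_rot: [-0.003, 0.996, 0.093, -0.0]
ft_force: [1.0, 0.4, -0.3]
width: 0.994
finger_force: 0.0
```

>>> {"method": "jog_arm", "body": {"moves": [[0.085, [0, 0, -0.02], [0, 0, 0]], [0.085, [0, 0, -0.06], [0, 0, 0]], [0.085, [0, 0, -0.1], [0, 0, 0]], [0.085, [0, 0, -0.14], [0, 0, -8]], [0.085, [0, 0, -0.16], [0, 0, -16]]]}}

```text
time_s: 32.85
tcp_pos: [0.4359, -0.297, 0.2035]
tool_rot: [-0.001, 0.972, 0.233, 0.001]
ft_force: [1.0, -0.5, -0.9]
width: 0.992
finger_force: 0.0
```

```bash
cat > sp.py <<'E'
from h import *
import sys
A=np.array([.5166,-.0604]);u=np.array([np.cos(np.radians(100.9)),np.sin(np.radians(100.9))]);n=np.array([-u[1],u[0]])
for nm in sys.argv[1:]:
    d=imaging.get_image(nm)
    for c in big(mask(d,(17,60,120),(30,230,255)),3):
        if cv2.contourArea(c)>30: s=rect(cast(d,c,.042));q=np.array(s[0])/1000-A;print('brass',nm,cv2.boundingRect(c),s,(q@u-.025).round(4),(q@n).round(4))
E
python3 bot.py; python3 sp.py side scene; python3 -c "
from h import *
go(.54,.0,.22);go(.501,.0195,.22)"
```

```text
[184.1 184.6] [29.8 19.4] 75.96376037597656 [[171.10000610351562, 172.5], [189.89999389648438, 167.8000030517578], [197.1999969482422, 196.6999969482422], [178.39999389648438, 201.39999389648438]]
0.006 [ 0.4386 -0.2959  0.006 ] 0.0443
0.02 [ 0.4509 -0.2923  0.02  ] 0.0436
tcp [ 0.4363 -0.2974  0.2054] head 27.6 tilt [ 0.004  0.001 -1.   ] shift [-0.   -0.    0.01]
[-0.38404856 -0.06198172  3.27154727] 32.9
brass side (234, 352, 16, 27) (array([ 431.5, -256.9]), array([12.4, 44.8]), 10.9) -0.2019 0.1207
brass side (261, 229, 17, 20) (array([499.6,   8. ]), array([25. , 57.2]), 10.1) 0.0454 0.0038
brass side (199, 391, 17, 25) (array([ 384.6, -306.8]), array([20.8, 32.8]), 10.1) -0.242 0.1762
brass scene (317, 198, 18, 15) (array([513.7,  20.7]), array([38. , 37.5]), 7.6) 0.0552 -0.0125
tcp [ 0.4356 -0.2968  0.2009] head 26.66 tilt [ 0.001  0.004 -1.   ] shift [ 0.2265 -0.2185 -0.0179]
tcp [ 0.4356 -0.2968  0.2009] head 26.66 tilt [ 0.001  0.004 -1.   ] shift [ 0.2004 -0.2534 -0.0179]
```

>>> {"method": "jog_arm", "body": {"moves": [[0.05, [0.021, -0.025, 0], [0, 0, -8]], [0.05, [0.042, -0.05, 0], [0, 0, -16]], [0.05, [0.064, -0.075, 0], [0, 0, -24]], [0.05, [0.085, -0.1, 0], [0, 0, -32]], [0.05, [0.106, -0.125, 0], [0, 0, -40]]]}}

```text
time_s: 33.5
tcp_pos: [0.4735, -0.1357, 0.1993]
tool_rot: [-0.003, 0.835, 0.551, 0.001]
ft_force: [0.0, -0.5, -0.8]
width: 0.587
finger_force: 0.0
```

```bash
python3 -c "
from h import *
go(.505,-.01,.2)"
```

```text
tcp [ 0.4735 -0.1357  0.1993] head 66.86 tilt [-0.003  0.006 -1.   ] shift [ 0.128  -0.0205 -0.    ]
```

>>> {"method": "jog_arm", "body": {"moves": [[0.05, [0.03, -0.005, 0], [0, 0, -8]], [0.05, [0.06, -0.01, 0], [0, 0, -16]], [0.05, [0.09, -0.015, 0], [0, 0, -24]], [0.05, [0.12, -0.02, 0], [0, 0, -32]], [0.05, [0.128, -0.02, 0], [0, 0, -34]]]}}

```text
time_s: 34.0
tcp_pos: [0.506, -0.0093, 0.2]
tool_rot: [-0.003, 0.636, 0.771, 0.001]
ft_force: [-0.0, 0.7, -0.0]
width: 0.586
finger_force: 0.0
```

```bash
python3 sp.py wrist; python3 -c "
from h import *
go(.501,.0195,.14)
d=imaging.get_image('wrist');hsv=cv2.cvtColor(d['color'],cv2.COLOR_BGR2HSV);c=big(mask(d,(17,60,120),(30,230,255)))[0];x,y,w,h=cv2.boundingRect(c)
print(hsv[y+h//2,x-4:x+w+5:2].tolist())"
```

```text
brass wrist (305, 152, 33, 43) (array([501.1,  20.9]), array([27.5, 35.7]), 11.0) 0.0578 -0.0002
tcp [ 0.5062 -0.0096  0.2   ] head 100.9 tilt [-0.003  0.006 -1.   ] shift [0.0292 0.0005 0.0602]
[[106, 139, 208], [106, 133, 209], [20, 70, 218], [21, 98, 227], [21, 97, 227], [21, 95, 227], [23, 90, 234], [21, 94, 231], [21, 94, 233], [21, 95, 230], [21, 95, 231], [21, 96, 232], [21, 96, 230], [21, 95, 234], [20, 97, 213], [21, 96, 228], [21, 97, 226], [21, 97, 229], [20, 79, 214], [106, 137, 205], [106, 141, 204]]
```

>>> {"method": "jog_arm", "body": {"moves": [[0.05, [0.025, 0.0006, 0.02], [0, -0.35, 0]], [0.05, [0.0305, 0.0006, 0.06], [0, -0.35, 0]], [0.05, [0.0305, 0.0006, 0.1], [0, -0.35, 0]], [0.05, [0.0305, 0.0006, 0.13], [0, -0.35, 0]], [0.05, [0.0305, 0.0006, 0.14], [0, -0.35, 0]]]}}

```text
time_s: 34.6
tcp_pos: [0.499, 0.0183, 0.0582]
tool_rot: [-0.002, 0.64, 0.769, -0.002]
ft_force: [0.5, -0.5, -0.1]
width: 0.588
finger_force: 0.0
```

>>> {"method": "jog_arm", "body": {"moves": [[0.05, [0, 0, 0], [0, 0, 0]]]}}

```text
time_s: 34.7
tcp_pos: [0.5002, 0.0184, 0.0605]
tool_rot: [-0.001, 0.639, 0.769, -0.001]
ft_force: [0.9, -0.3, 0.6]
width: 0.587
finger_force: 0.0
```

```bash
python3 sp.py wrist; python3 -c "
from h import *
go(.501,.0205,.0285)"
```

```text
brass wrist (296, 226, 52, 74) (array([500.7,  23.6]), array([26.9, 41.9]), 11.3) 0.0605 -0.0003
tcp [0.5011 0.0184 0.062 ] head 100.56 tilt [-0.    -0.001 -1.   ] shift [0.0021 0.0003 0.0335]
```

>>> {"method": "jog_arm", "body": {"moves": [[0.05, [0.002, 0, 0.015], [0, 0, -0.3]], [0.05, [0.002, 0, 0.028], [0, 0, -0.3]], [0.05, [0.002, 0, 0.0325], [0, 0, -0.3]], [0.05, [0.002, 0, 0.0325], [0, 0, -0.3]], [0.03, [0.002, 0, 0.0325], [0, 0, -0.3]]]}}

```text
time_s: 35.25
tcp_pos: [0.5009, 0.0209, 0.0296]
tool_rot: [0.001, 0.636, 0.772, -0.0]
ft_force: [0.1, -0.4, -0.4]
width: 0.431
finger_force: 0.0
```

>>> {"method": "jog_arm", "body": {"moves": [[0.02, [0, 0, 0], [0, 0, 0]], [0.005, [0, 0, 0], [0, 0, 0]], [0.005, [0, 0, 0], [0, 0, 0]], [0.005, [0, 0, 0], [0, 0, 0]]]}}

```text
time_s: 35.65
tcp_pos: [0.5006, 0.0211, 0.0291]
tool_rot: [0.0, 0.636, 0.772, -0.0]
ft_force: [-0.2, 0.6, 0.7]
width: 0.058
finger_force: 0.0
```

```bash
python3 sp.py wrist side scene; python3 -c "
from h import *
go(0.501,.02,.03)
d=imaging.get_image('side');print(d['color'].shape)
for nm in('wrist','scene','side'):
    d=imaging.get_image(nm);P=np.array([.5011,.0209,.042]);q=d['mtx']@(d['R']@P+d['t']);print(nm,q[:2]/q[2])
"
```

```text
brass wrist (290, 250, 61, 86) (array([500.5,  24.4]), array([26.7, 42.8]), 11.0) 0.0613 -0.0002
brass side (234, 352, 16, 27) (array([ 431.5, -256.9]), array([12.4, 44.8]), 10.9) -0.2019 0.1207
brass side (259, 229, 19, 20) (array([498.3,   7.7]), array([27.7, 57.3]), 11.3) 0.0453 0.0051
brass side (199, 390, 16, 25) (array([ 377.9, -303.9]), array([35.6, 18.6]), 66.6) -0.2379 0.1822
brass scene (317, 198, 18, 15) (array([514.2,  20.7]), array([36.1, 37.4]), 7.5) 0.0551 -0.013
tcp [0.5006 0.0211 0.029 ] head 101.0 tilt [ 0.    -0.001 -1.   ] shift [-0.0011  0.0002 -0.001 ]
(480, 640, 3)
wrist [319.7332696 301.3970718]
scene [325.49225303 200.69584202]
side [268.09369378 234.46861254]
```

```bash
python3 - <<'E'
from h import *
d=imaging.get_image('wrist');a=cv2.cvtColor(d['color'],cv2.COLOR_BGR2HSV)
def ch(p):
    h,s,v=map(int,p)
    if 15<=h<=32 and s>50: return 'B' if v>215 else 'b'
    if 95<=h<=125 and s>90: return '.'
    if v<80: return '#'
    if s<60: return 'w' if v>170 else 'g'
    return '?'
for y in range(225,400,7): print(y,''.join(ch(a[y,x]) for x in range(250,392,3)))
P=np.array([.5006,.0211,.029]);q=d['mtx']@(d['R']@P+d['t']);print(q[:2]/q[2]);print(get_obs()['width'],get_obs()['finger_force'])
E
```

```text
225 ................................................
232 ................................................
239 ................................................
246 ................................................
253 ..............bbbbbbbbbbbbbbbbbbbb..............
260 .............wBBBBBbbbbbbbbbbBBBBB..............
267 .............?BBBBbBBBBBBBBBbBBBBB..............
274 ..............BBBBbBBBBBBBBBBBBBBB..............
281 ..............BBBBbBBBBBBBBBBBBBBB..............
288 ..............BBBBBBBBBBBBBBBBBBBB..............
295 ..............BBBBbBBBBBBBBBBBBBBB..............
302 ..............BBbgggg#BBBBggggggBb..............
309 ..............BBggggg#BBBBggggggBb..............
316 ...........#####ggggg#BBBBg#ggggg####g..........
323 ..........ggg#ggggggg#BBBB##ggggg#####..........
330 gggggggggggggggggggg##BBBB##gggggggggggggggggggg
337 ggggggggg######ggggg##....##ggggg######ggggggggg
344 ggggggggg######ggggg##....##gggggg######gggggggg
351 gggggggg#########gwwgg....#gwwg#########gggggggg
358 gggggg####g###g####ggg....?gg####g########gggggg
365 wwwg################g#.....g################gwww
372 ####################gg.....g####################
379 ####################gg.....g####################
386 ####################gg.....g####################
393 ####################g?.....g####################
[318.88819459 288.01331289]
0.0593052096054456 0.0
```

The text map of the wrist view shows the fingers closed above the neck, so the real tips sit at least 13 mm behind the nominal TCP. I'll open, go 12 mm lower and close again.

>>> {"method": "jog_arm", "body": {"moves": [[0.04, [0, 0, 0], [0, 0, 0]], [0.04, [0, 0, 0], [0, 0, 0]], [0.04, [0, 0, 0.004], [0, 0, 0]], [0.04, [0, 0, 0.008], [0, 0, 0]], [0.04, [0, 0, 0.012], [0, 0, 0]]]}}

```text
time_s: 36.55
tcp_pos: [0.5005, 0.021, 0.0165]
tool_rot: [0.0, 0.636, 0.772, -0.0]
ft_force: [0.0, 0.3, -0.5]
width: 0.468
finger_force: 0.0
```

>>> {"method": "jog_arm", "body": {"moves": [[0.02, [0, 0, 0], [0, 0, 0]], [0.005, [0, 0, 0], [0, 0, 0]], [0.005, [0, 0, 0], [0, 0, 0]], [0.005, [0, 0, 0], [0, 0, 0]], [0.005, [0, 0, 0], [0, 0, 0]]]}}

```text
time_s: 37.05
tcp_pos: [0.5006, 0.0211, 0.0171]
tool_rot: [0.0, 0.636, 0.772, -0.0]
ft_force: [-0.7, -0.3, 0.2]
width: 0.054
finger_force: 0.0
```

>>> {"method": "jog_arm", "body": {"moves": [[0.04, [0, 0, 0], [0, 0, 0]], [0.04, [0, 0, 0], [0, 0, 0]], [0.04, [0, 0, 0.005], [0, 0, 0]], [0.04, [0, 0, 0.009], [0, 0, 0]], [0.04, [0, 0, 0.013], [0, 0, 0]]]}}

```text
time_s: 37.55
tcp_pos: [0.5004, 0.021, 0.0034]
tool_rot: [0.0, 0.636, 0.772, -0.0]
ft_force: [-0.1, 0.6, -0.2]
width: 0.466
finger_force: 0.0
```

>>> {"method": "jog_arm", "body": {"moves": [[0.02, [0, 0, 0], [0, 0, 0]], [0.005, [0, 0, 0], [0, 0, 0]], [0.005, [0, 0, 0], [0, 0, 0]], [0.005, [0, 0, 0], [0, 0, 0]], [0.005, [0, 0, 0], [0, 0, 0]]]}}

```text
time_s: 38.05
tcp_pos: [0.5006, 0.021, 0.004]
tool_rot: [0.0, 0.636, 0.772, -0.0]
ft_force: [0.0, -0.3, -0.5]
width: 0.139
finger_force: 58.8
```

>>> {"method": "jog_arm", "body": {"moves": [[0.005, [0, 0, -0.005], [0, 0, 0]], [0.005, [0, 0, -0.015], [0, 0, 0]], [0.005, [0, 0, -0.03], [0, 0, 0]], [0.005, [0, 0, -0.05], [0, 0, 0]], [0.005, [0, 0, -0.07], [0, 0, 0]]]}}

```text
time_s: 38.55
tcp_pos: [0.5006, 0.0211, 0.0755]
tool_rot: [0.0, 0.636, 0.772, -0.0]
ft_force: [0.1, 0.2, -1.3]
width: 0.145
finger_force: 58.7
```

```bash
python3 - <<'E'
from h import *
d=imaging.get_image('wrist');c=big(mask(d,(17,60,120),(30,230,255)))[0];print(cv2.boundingRect(c))
for nm in('side','scene'):
    d=imaging.get_image(nm)
    for c in big(mask(d,(17,60,120),(30,230,255)),4): print(nm,cv2.boundingRect(c),cv2.contourArea(c))
d=imaging.get_image('scene');m=mask(d,(0,0,60),(180,45,200));
for c in big(m,4):
    x,y,w,h=cv2.boundingRect(c)
    if x>380 and x<460: print('tray',(x,y,w,h),[rect(cast(d,c,z))[:2] for z in(.0,.022)])
go(.515,.296,.1)
E
```

```text
(286, 270, 71, 101)
side (12, 6, 44, 31) 332.0
side (256, 195, 22, 25) 262.0
side (234, 352, 16, 27) 211.5
side (199, 390, 17, 26) 104.0
scene (317, 178, 19, 14) 105.0
scene (333, 179, 2, 3) 1.0
scene (183, 169, 1, 1) 0.0
scene (178, 170, 1, 1) 0.0
tray (403, 176, 83, 67) [(array([507.4, 293.6]), array([163.6, 141.9])), (array([525. , 285.2]), array([159.7, 138.6]))]
tcp [0.5007 0.0211 0.0743] head 100.99 tilt [ 0.001 -0.001 -1.   ] shift [ 0.2671  0.0665 -0.0259]
```

>>> {"method": "jog_arm", "body": {"moves": [[0.005, [0.03, 0.005, -0.02], [0, 0, 0]], [0.005, [0.075, 0.018, -0.025], [0, 0, 0]], [0.005, [0.12, 0.03, -0.025], [0, 0, 0]], [0.005, [0.165, 0.042, -0.025], [0, 0, 0]], [0.005, [0.21, 0.055, -0.025], [0, 0, 0]]]}}

```text
time_s: 39.25
tcp_pos: [0.5138, 0.2395, 0.0978]
tool_rot: [-0.0, 0.636, 0.772, -0.001]
ft_force: [1.0, -1.0, -0.9]
width: 0.142
finger_force: 58.9
```

>>> {"method": "jog_arm", "body": {"moves": [[0.005, [0.03, 0.008, 0], [0, 0, 0]], [0.005, [0.053, 0.011, 0.01], [0, 0, 0]], [0.005, [0.053, 0.011, 0.03], [0, 0, 0]], [0.005, [0.053, 0.011, 0.05], [0, 0, 0]], [0.005, [0.053, 0.011, 0.07], [0, 0, 0]]]}}

```text
time_s: 39.75
tcp_pos: [0.5144, 0.2918, 0.0268]
tool_rot: [-0.0, 0.636, 0.772, -0.001]
ft_force: [-0.4, 0.0, -1.0]
width: 0.142
finger_force: 58.9
```

```bash
python3 - <<'E'
from h import *
go(.515,.29,-.008)
d=imaging.get_image('wrist');m=mask(d,(17,60,120),(30,230,255))
for c in big(m,1): print(cv2.boundingRect(c))
m=mask(d,(0,0,60),(180,45,200));
for c in big(m,3):print('grey',cv2.boundingRect(c),rect(cast(d,c,.004)))
E
```

```text
tcp [0.5144 0.2918 0.0268] head 101.02 tilt [-0.001 -0.001 -1.   ] shift [-0.0019  0.0003  0.0348]
(286, 269, 71, 103)
grey (149, 142, 329, 260) (array([519.7, 278.3]), array([164. , 150.8]), 16.3)
grey (401, 378, 71, 62) (array([601.5, 204.2]), array([33.7, 56.6]), 59.9)
grey (196, 394, 45, 46) (array([469.5, 181.2]), array([41. , 23.8]), 84.8)
```

Spacer is over the tray, held steady. I'm lowering it gently.

>>> {"method": "jog_arm", "body": {"moves": [[0.005, [0, 0, 0.01], [0, 0, 0]], [0.005, [0, 0, 0.02], [0, 0, 0]], [0.005, [0, 0, 0.028], [0, 0, 0]], [0.005, [0, 0, 0.033], [0, 0, 0]], [0.005, [0, 0, 0.034], [0, 0, 0]]]}}

```text
time_s: 40.3
tcp_pos: [0.5151, 0.2917, -0.0057]
tool_rot: [0.0, 0.636, 0.772, -0.0]
ft_force: [0.1, 0.1, -0.8]
width: 0.144
finger_force: 58.8
```

>>> {"method": "jog_arm", "body": {"moves": [[0.005, [0, 0, 0.001], [0, 0, 0]], [0.005, [0, 0, 0.001], [0, 0, 0]]]}}

```text
time_s: 40.5
tcp_pos: [0.5154, 0.2919, -0.0059]
tool_rot: [0.0, 0.636, 0.772, -0.0]
ft_force: [0.1, 0.4, -2.1]
width: 0.146
finger_force: 58.8
```

>>> {"method": "jog_arm", "body": {"moves": [[0.005, [0, 0, 0.001], [0, 0, 0]], [0.005, [0, 0, 0.001], [0, 0, 0]]]}}

```text
time_s: 40.7
tcp_pos: [0.5153, 0.2918, -0.0071]
tool_rot: [0.0, 0.636, 0.772, -0.0]
ft_force: [-0.7, -1.0, -1.7]
width: 0.14
finger_force: 58.8
```

>>> {"method": "jog_arm", "body": {"moves": [[0.005, [0, 0, 0.001], [0, 0, 0]], [0.005, [0, 0, 0.0015], [0, 0, 0]]]}}

```text
time_s: 40.9
tcp_pos: [0.5152, 0.2918, -0.0088]
tool_rot: [0.0, 0.636, 0.772, -0.0]
ft_force: [-0.1, 0.1, -1.4]
width: 0.147
finger_force: 58.8
```

>>> {"method": "jog_arm", "body": {"moves": [[0.005, [0, 0, 0.001], [0, 0, 0]], [0.005, [0, 0, 0.001], [0, 0, 0]]]}}

```text
time_s: 41.1
tcp_pos: [0.5151, 0.2917, -0.0099]
tool_rot: [0.0, 0.636, 0.772, -0.0]
ft_force: [-0.6, -0.2, -2.3]
width: 0.141
finger_force: 58.8
```

>>> {"method": "jog_arm", "body": {"moves": [[0.005, [0, 0, 0.0005], [0, 0, 0]], [0.005, [0, 0, 0.0005], [0, 0, 0]]]}}

```text
time_s: 41.3
tcp_pos: [0.5152, 0.2918, -0.01]
tool_rot: [0.0, 0.636, 0.772, -0.0]
ft_force: [-1.4, -0.6, 3.3]
width: 0.138
finger_force: 59.4
```

Contact at 3.3 N. Next: release, then lift away.

>>> {"method": "jog_arm", "body": {"moves": [[0.02, [0, 0, 0], [0, 0, 0]], [0.04, [0, 0, 0], [0, 0, 0]], [0.05, [0, 0, 0], [0, 0, 0]], [0.05, [0, 0, 0], [0, 0, 0]], [0.05, [0, 0, -0.005], [0, 0, 0]]]}}

```text
time_s: 41.8
tcp_pos: [0.5149, 0.2916, -0.0056]
tool_rot: [0.0, 0.636, 0.772, -0.001]
ft_force: [0.4, -0.0, -0.0]
width: 0.585
finger_force: 0.0
```

>>> {"method": "jog_arm", "body": {"moves": [[0.05, [0, 0, -0.02], [0, 0, 0]], [0.05, [0, 0, -0.05], [0, 0, 0]], [0.05, [0, 0, -0.09], [0, 0, 0]], [0.05, [0, 0, -0.13], [0, 0, 0]], [0.05, [0, 0, -0.16], [0, 0, 0]]]}}

```text
time_s: 42.3
tcp_pos: [0.5154, 0.292, 0.1579]
tool_rot: [0.001, 0.636, 0.772, 0.001]
ft_force: [0.4, 0.5, 0.2]
width: 0.582
finger_force: 0.0
```

>>> {"method": "jog_arm", "body": {"moves": [[0.05, [0, 0, 0], [0, 0, 0]], [0.05, [0, 0, 0], [0, 0, 0]], [0.05, [0, 0, 0], [0, 0, 0]]]}}

```text
time_s: 42.6
tcp_pos: [0.5147, 0.2917, 0.1537]
tool_rot: [-0.0, 0.636, 0.772, -0.001]
ft_force: [0.6, -0.0, -0.7]
width: 0.593
finger_force: 0.0
```

```bash
python3 - <<'E'
from h import *
go(.515,.29,.1)
d=imaging.get_image('wrist');a=cv2.cvtColor(d['color'],cv2.COLOR_BGR2HSV)
c=big(mask(d,(17,60,120),(30,230,255)))[0];print(cv2.boundingRect(c),rect(cast(d,c,.012)),rect(cast(d,c,.028)))
x,y,w,h=cv2.boundingRect(c);print(a[y+h//2,x:x+w:2,2].tolist())
m=mask(d,(0,0,60),(180,45,200));c=big(m)[0];print('tray',cv2.boundingRect(c),rect(cast(d,c,.012)))
E
python3 bot.py
```

```text
tcp [0.5147 0.2917 0.1537] head 100.99 tilt [-0.001 -0.001 -1.   ] shift [-0.0017  0.0001  0.0537]
(304, 191, 36, 49) (array([516.5, 288.7]), array([29.5, 41.8]), 11.9) (array([515.7, 293.2]), array([28. , 39.6]), 11.9)
[221, 228, 226, 226, 226, 231, 231, 232, 230, 231, 231, 229, 234, 223, 229, 228, 227, 232]
tray (219, 128, 197, 170) (array([517.9, 286.3]), array([154.3, 134.7]), 16.2)
[184.1 184.6] [29.8 19.4] 75.96376037597656 [[171.10000610351562, 172.5], [189.89999389648438, 167.8000030517578], [197.1999969482422, 196.6999969482422], [178.39999389648438, 201.39999389648438]]
0.006 [ 0.4386 -0.2959  0.006 ] 0.0443
0.02 [ 0.4509 -0.2923  0.02  ] 0.0436
tcp [0.5147 0.2917 0.1536] head 100.99 tilt [-0.002 -0.001 -1.   ] shift [0.   0.   0.01]
[ 0.00632543  0.22778066 -0.74657832] 42.7
```

Spacer stands on its foot near the tray's centre (foot about 30 × 36 mm, neck centred), and the block is upright on the pad. I'm handing in.

```bash
python3 -c "
from rig import hand_in
print(hand_in())"
```

```text
the job is handed in; nothing more can be done
None
```

Job handed in at about 43 s, no verdict shown: spacer driven out and set on its foot near the tray's centre, block upright on the cork pad; the first grips slipped in the slot, so the block was re-stood and regripped, and I did not re-measure the bystanders.

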